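Count the tape measures on the scale and put them away

TASK

Take stock of the returned tape measures on the desk: lift every one of them over the lip of the scale's pan and set them all flat, right way up, on the pan together, then press the scale's green record key fully down and let it come back up. After that put every tape measure away, lying flat behind the lip of the blue tool tray, and leave the stapler and the spring clamp alone.

Things in the scene. Friction and masses are not known exactly. Their poses are not given: they have to be found in the camera images.
- measure_1: pocket tape measure, yellow sides and black top, one of up to four alike, may be absent; lies flat on the desk at the start. 62 mm wide along its x (the sides to grip), 34 mm high, its body reaching from -29 to +37 mm along its y (66 mm, which can be gripped too; the centre of its body is 4 mm in +y of the origin), about 0.22 kg. Origin: middle of its underside; z up
- measure_2: pocket tape measure, yellow sides and black top, one of up to four alike, may be absent; lies flat on the desk at the start. 62 mm wide along its x (the sides to grip), 34 mm high, its body reaching from -29 to +37 mm along its y (66 mm, which can be gripped too; the centre of its body is 4 mm in +y of the origin), about 0.22 kg. Origin: middle of its underside; z up
- measure_3: pocket tape measure, yellow sides and black top, one of up to four alike, may be absent; lies flat on the desk at the start. 62 mm wide along its x (the sides to grip), 34 mm high, its body reaching from -29 to +37 mm along its y (66 mm, which can be gripped too; the centre of its body is 4 mm in +y of the origin), about 0.22 kg. Origin: middle of its underside; z up
- measure_4: pocket tape measure, yellow sides and black top, one of up to four alike, may be absent; lies flat on the desk at the start. 62 mm wide along its x (the sides to grip), 34 mm high, its body reaching from -29 to +37 mm along its y (66 mm, which can be gripped too; the centre of its body is 4 mm in +y of the origin), about 0.22 kg. Origin: middle of its underside; z up
- scale: fixed bench counting scale, grey housing 180 x 310 mm, its white console strip along the side towards its -x (facing the robot) and a steel weighing pan with a raised retaining lip behind it. Origin: centre of the underside; z up, y along the pan's long side. Its place and yaw vary. It does not light up or move
- pan (a point): centre of the scale's flat pan floor, 30 mm above the desk; axes as the scale's. Inside, the pan measures 100 mm along x and 300 mm along y; the lip round all four sides is 4 mm thick and stands 16 mm above the pan floor (46 mm above the desk)
- record_key (a joint): travel of the scale's round green record key in m: 0 released, 0.006 fully down; a spring returns it, about 5 N holds it fully down
- record_key_top (a point): centre of the top face of the green record key (28 mm in diameter, in a black collar), on the console, 54 mm above the desk when released; pressed straight down. It lies 92 mm in -x and 75 mm in -y of the pan's centre, in the scale's axes
- tool_tray: fixed blue tool tray, long and low, 98 x 310 mm, with a cork floor and a raised retaining lip all round. Origin: centre of the underside; z up, y along its long side. Its place and yaw vary; it may stand left or right, the scale on the other side
- tray_floor (a point): centre of the tray's flat inner floor, 8 mm above the desk; axes as the tray's. Inside, it measures 88 mm along x and 300 mm along y; the lip round all four sides is 5 mm thick and stands 16 mm above this floor (24 mm above the desk)
- pencil_box: long pale cardboard pencil sleeve, 41 x 210 x 26 mm, long side along y, stuck down on the desk in front of the grey drawer cabinet (fixed, 181 x 185 mm and 190 mm tall, its middle 123 mm in +x and 90 mm in +y of the sleeve's, drawer lips 10 mm out in front); it does not move. Origin: centre of its underside
- stapler: desk stapler, blue top and black base, 30 x 136 x 49 mm, long side along its y, origin: centre of its underside; bystander, stays where it is
- clamp: orange and black plastic spring clamp lying flat, 48 x 105 x 17 mm, long side along its y, origin: centre of its underside; bystander, stays where it is
Mind the look-alikes: they are no part of the job. Leave any turquoise look-alike of the measure_3 alone. Leave any red look-alike of the measure_1 alone.

How it is judged:
By the outcome, as a careful person would: the job done as asked, in the order asked, and still so for the second after the job is handed in, with the robot touching nothing.
Of measure_1, measure_2, measure_3, measure_4 only 3 to 4 are there at a start; the rules pass over those that are not, and their reading is None.
At some moment in a run one of measure_1, measure_2, measure_3, measure_4 may be knocked a few centimetres aside while the robot is not near it.
It also fails if it takes over 210 s, if anything falls off the work surface, if the arm or the gripper's body presses on something with over 40 N, if the wrist force passes 120 N, or if a joint passes its speed limit or range.

ROBOT

A 6-joint arm with a two-finger parallel gripper is mounted at the origin on a cart in front of the work surface, level with it; the furniture and walls round the work are solid. World frame = base frame: x ahead of the robot, y to its left, z up, the work surface at z = 0. Lengths are in mm, angles in rad, forces in N, time in s.
With the tool pointing down it reaches from about 350 to 775 mm from the base axis. Payload 7.3 kg.
Tool frame: the origin (TCP) lies at the very end of the fingers, on their centre line; the grasp point (between the pads) lies 19 mm behind it; x points along the fingers, y is the direction in which the jaws open and shut, and the axes are right-handed (so a half turn about x gives the same grasp; the last joint's range is limited). The gripper opens to 92 mm and grips with 3 to 60 N. Pads are 19 mm wide; open, the fingers measure 130 mm over their backs; the gripper's body (75 mm by 190 mm) begins 47 mm behind the grasp point.
Start: joints at [-1.269, 0.342, 1.524, -0, 1.275, -0.146], TCP at [227.34, -473.245, 226.741] pointing down, gripper open.
Joint ranges: [-2.53, 2.53], [-0.77, 2.02], [0.04, 2.7], [-1, 4.14], [0.28, 2.66], [-3.11, 3.11]. Speed limits (rad/s): [2.57, 2.57, 3.14, 3.14, 3.14, 3.14].

INTERFACE

Orientations are given as [roll, pitch, yaw] about the fixed x, y, z axes, in that order (R = Rz(yaw) Ry(pitch) Rx(roll)).
In Python, from plant import bot gives the robot as it stands.
- The arm moves only by the tool step_arm, never from a script. Its argument "targets" is a list that holds one entry, the list of rows, each a list of 4 numbers: the shift along the tool's x, y, z in m, then the turn about the tool's x in degrees. A call has exactly 5 rows; each row is the pose to reach, as a shift and turn from the pose measured when the call began, along the tool's axes at that moment; what a row does not reach only later rows make up. A row lasts 1/12 s, in which the tool goes at most 41.7 mm and 7.16 degrees, less where a joint would pass 70% of its speed; a pose out of reach is approached as far as the arm can. A call with a gripper value outside its range is refused whole. "jaw" is the closure, from 0 (fully open) to 1 (shut), set as the call begins (left out, the last holds). The fingers move at their own pace and stop on an object; the grip force is fixed at half the most. Time passes only in rows, so rows that repeat a pose let the fingers close, or fill a call up. It gives the time, the measured TCP pose, the force and the opening at its end, in the units of the state.
- bot.get_obs(): the state, without advancing time (a new reading comes with each control period).
- bot.capture(name): name is "side" or "top"; returns a dict with "color" (400x640x3 uint8, red, green, blue), "depth" (400x640 float32, mm along the optical axis (not along the pixel's ray), 0 where there is no reading), "fov_y" (degrees; the focal length in pixels is half the picture's height over the tangent of half this angle, whatever the lens; pixels are square), "cx", "cy" (the principal point, pixels), "rvec" (rotation vector, rad) and "tvec" (3), from world to camera coordinates, as OpenCV has them. Camera axes: x right, y down, z forward; pixel columns grow to the right and rows downward; lengths in mm; the calibration is good to about 2 mm. A picture is of the moment at which its call begins.
- bot.close_job(): hands the job in, once; it reports no verdict.
The state is a dict: "time": time; "joint_positions": joint angles; "dq": joint speeds; "tau": joint torques, N m; "tool_pos": TCP position; "tcp_rot": TCP orientation; "contact_force": force on the tool from outside, world axes, zero at the start; "moment": the same for the moment, N m; "grip_width": finger opening in mm.
Only numpy, scipy, OpenCV 4.12 (cv2) and the standard library are available. Lean on these libraries where they do the work, as an engineer would, in place of code of your own. Each camera call takes 0.05 s, during which the arm holds its last target. There are 200 camera calls.

## Working session

There is one attempt and no reset: what is moved stays moved. The work goes in short steps, Python scripts to look and compute and a tool call to move; the robot and the scene stay as the last step left them, time stands still between calls to the robot, and variables do not carry over. Pictures are saved under pics/ and viewed, about 12 in all and at most 16, crops included, and the job is handed in when it is done.

Besides the shell and the picture viewer there is one more tool, called after "Emit:" by a JSON object that holds its "method" and its "body". step_arm: Moves the arm, as the interface text tells. Its arguments: {"type":"object","properties":{"targets":{"type":"array","items":{"type":"array","items":{"type":"array","items":{"type":"number"}}}},"jaw":{"type":"number"}},"required":["targets"]}

```bash
ls; mkdir -p pics
cat > h.py <<'E'
import numpy as np,cv2
from plant import bot
def cap(n):
    c=bot.capture(n); R=cv2.Rodrigues(np.array(c['rvec'],float))[0]; t=np.array(c['tvec'],float).ravel()
    c['R'],c['t']=R,t; c['f']=200/np.tan(np.radians(c['fov_y'])/2); c['C']=-R.T@t; return c
def save(c,p): cv2.imwrite('pics/'+p,cv2.cvtColor(c['color'],cv2.COLOR_RGB2BGR))
def ray(c,u,v,z):
    d=c['R'].T@np.array([(u-c['cx'])/c['f'],(v-c['cy'])/c['f'],1.]); C=c['C']; return C+d*(z-C[2])/d[2]
def cloud(c):
    v,u=np.mgrid[:400,:640]; D=c['depth']; P=np.stack([(u-c['cx'])/c['f']*D,(v-c['cy'])/c['f']*D,D],-1)
    P=(P-c['t'])@c['R']; P[D==0]=np.nan; return P
E
python3 - <<'E'
from h import *
for n in('top','side'):
    c=cap(n); save(c,n+'0.png'); print(n,c['C'],c['f'],c['cx'],c['cy'],c['R'].round(2).tolist())
print(bot.get_obs())
E
```

```text
pics
top [ 370.80975029  -26.12088694 1381.8774393 ] 454.92712993488743 315.92460326200603 203.64360456614406 [[-0.03, -1.0, -0.02], [-0.99, 0.03, -0.14], [0.14, 0.02, -0.99]]
side [  498.18107464 -1091.80391701   998.0439874 ] 432.2745431325634 320.8367833635914 199.29210557600507 [[1.0, -0.03, 0.01], [-0.01, -0.65, -0.76], [0.03, 0.76, -0.65]]
{'time': 0.1, 'joint_positions': array([-1.26900375e+00,  3.42638143e-01,  1.52491346e+00, -3.06717240e-05,
        1.27539099e+00, -1.45996014e-01]), 'dq': array([-0.00059326, -0.00016348, -0.00192173, -0.00089402,  0.00055537,
        0.00049669]), 'tau': array([ 1.71188476e-03, -4.32005847e+01, -2.44694531e+01,  7.19891069e-02,
        5.26613113e-02, -4.84781026e-05]), 'tool_pos': array([ 227.21675425, -472.88635578,  226.12499474]), 'tcp_rot': array([-1.69506809,  1.56944607,  1.8943221 ]), 'contact_force': array([-0.150105  ,  0.49124826, -0.53634811]), 'moment': array([ 0.01398415,  0.06525583, -0.00898738]), 'grip_width': 91.93429966829055}
```

View pics/top0.png

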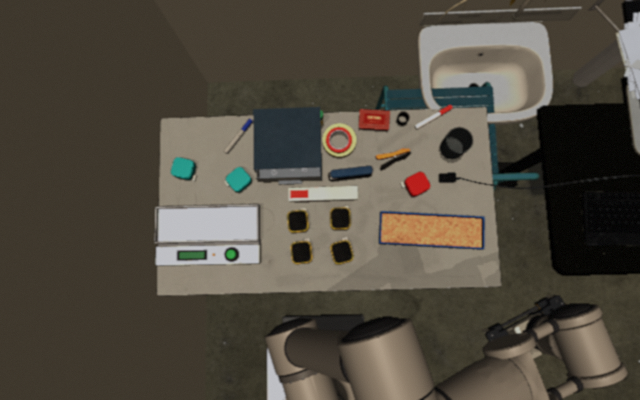

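View pics/side0.png

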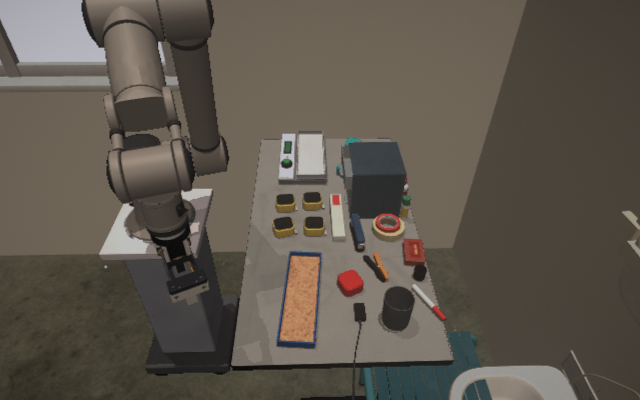

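All four measures are present: black tops in the top view near (298,221), (341,217), (301,252), (342,251). The scale is on the left (pan around (208,224), key at (231,254)). The tray is on the right, around (431,230).

```bash
cat >> h.py <<'E'
def rects(c,m,z,amin=60):
    out=[]
    for k in cv2.findContours(m.astype(np.uint8),cv2.RETR_EXTERNAL,cv2.CHAIN_APPROX_NONE)[0]:
        if cv2.contourArea(k)<amin: continue
        P=np.array([ray(c,u,v,z)[:2] for u,v in k[:,0]],np.float32)
        r=cv2.minAreaRect(P); out.append((np.round(r[0],1),np.round(r[1],1),round(r[2],1)))
    return out
def measures(c,zt=34):
    """black top rects at height zt"""
    hsv=cv2.cvtColor(c['color'],cv2.COLOR_RGB2HSV); P=cloud(c)
    m=(hsv[...,2]<70)&(abs(P[...,2]-zt)<9)
    return rects(c,cv2.morphologyEx(m.astype(np.uint8),cv2.MORPH_OPEN,np.ones((3,3))),zt)
def yellow(c,zr=(4,45)):
    hsv=cv2.cvtColor(c['color'],cv2.COLOR_RGB2HSV); P=cloud(c)
    m=(hsv[...,0]>15)&(hsv[...,0]<32)&(hsv[...,1]>140)&(hsv[...,2]>60)
    return m
E
python3 - <<'E'
from h import *
c=cap('top'); P=cloud(c); hsv=cv2.cvtColor(c['color'],cv2.COLOR_RGB2HSV); z=P[...,2]
print('meas',*[r for r in measures(c)],sep='\n')
b=lambda lo,hi,m=True:((z>lo)&(z<hi)&m)
op=lambda m:cv2.morphologyEx(m.astype(np.uint8),cv2.MORPH_OPEN,np.ones((3,3)))
g=(hsv[...,0]>45)&(hsv[...,0]<75)&(hsv[...,1]>120)&(hsv[...,2]>60)
print('key',rects(c,op(g),54,30))
print('tray',[r for r in rects(c,op((hsv[...,0]>5)&(hsv[...,0]<25)&(hsv[...,1]>100)&(hsv[...,2]>130)),8,1000)])
w=np.zeros((400,640),bool); w[195:270,145:270]=1
print('scale hi',rects(c,op(b(15,80,w)),46,300))
print('cab',rects(c,op(b(150,230)&(np.mgrid[:400,:640][0]<190)),190,500))
for v in (222,253): print([int(x) if x==x else None for x in z[v,150:270:6]])
for v in range(200,272,3): print(v,P[v,210].round(0))
im=cv2.resize(cv2.cvtColor(c['color'],cv2.COLOR_RGB2BGR)[170:290,145:505],None,fx=2.2,fy=2.2,interpolation=cv2.INTER_CUBIC)
cv2.imwrite('pics/crop.png',im)
E
```

```text
meas
(array([422.6,  51.7]), array([50.3, 52.9]), 88.6)
(array([420.3, -69.4]), array([55.4, 52.2]), 12.2)
(array([516.3,  58.4]), array([50.8, 56.8]), 88.9)
(array([519.9, -68.3]), array([53.5, 53.9]), 88.2)
key [(array([423.2, 254.9]), array([26.7, 26.1]), 88.4)]
tray [(array([ 478.9, -341.3]), array([298. ,  85.8]), 85.2)]
scale hi [(array([483.1, 328.5]), array([313. , 176.1]), 89.5)]
cab [(array([722.2,  73.8]), array([177.5, 183.1]), 0.0), (array([874.1, 543.1]), array([ 39.6, 550.6]), 89.9)]
[-71, 42, 25, 26, 24, 30, 24, 28, 29, 29, 24, 24, 31, 29, 31, 27, 33, 26, 29, 0]
[-80, 31, 35, 31, 29, 33, 32, 35, 32, 37, 35, 30, 28, 61, 53, 30, 31, 31, 32, 1]
200 [591. 329.   5.]
203 [582. 330.   1.]
206 [566. 318.  44.]
209 [559. 322.  31.]
212 [550. 322.  28.]
215 [541. 321.  32.]
218 [532. 321.  32.]
221 [523. 321.  32.]
224 [514. 321.  31.]
227 [505. 321.  33.]
230 [496. 322.  28.]
233 [487. 322.  28.]
236 [478. 321.  32.]
239 [469. 321.  32.]
242 [460. 323.  24.]
245 [451. 320.  35.]
248 [442. 320.  36.]
251 [433. 322.  26.]
254 [424. 320.  33.]
257 [415. 321.  30.]
260 [407. 321.  30.]
263 [398. 321.  31.]
266 [389. 328.   1.]
269 [380. 329.  -1.]
```

View pics/crop.png

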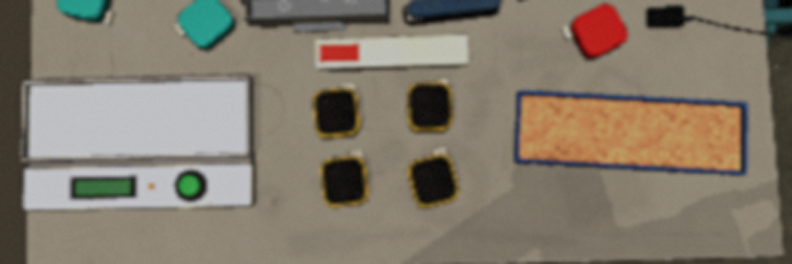

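```bash
cat >> h.py <<'E'
from scipy.spatial.transform import Rotation as Ro
def plan(x,y,z,jaw=None):
    """tool-axis shift (m) and turn (deg) to bring TCP to x,y,z with the jaw axis at world angle jaw (mod 180)"""
    o=bot.get_obs(); R=Ro.from_euler('xyz',o['tcp_rot']).as_matrix(); s=R.T@(np.array([x,y,z])-o['tool_pos'])/1000
    a=np.degrees(np.arctan2(R[1,1],R[0,1])); t=0 if jaw is None else -((jaw-a+90)%180-90)
    print('t',round(o['time'],1),'tcp',o['tool_pos'].round(1),'jaw ang',round(a,1),'q',np.round(o['joint_positions'],2),'w',round(o['grip_width'],1),'F',np.round(o['contact_force'],1))
    print(' -> shift',s.round(4),'turn',round(t,1),'| R cols x,y,z:',R.T.round(3).tolist())
E
python3 -c "
from h import *
plan(516,58,200,90);plan(516,58,200,0)"
```

```text
t 0.1 tcp [ 227.3 -472.9  226.2] jaw ang -64.3 q [-1.27  0.34  1.52 -0.    1.28 -0.15] w 91.7 F [ 0.2 -0.4  0.2]
 -> shift [ 0.0267 -0.3535 -0.4902] turn 25.7 | R cols x,y,z: [[-0.0, 0.001, -1.0], [0.433, -0.901, -0.001], [-0.901, -0.433, -0.0]]
t 0.1 tcp [ 227.3 -472.9  226.2] jaw ang -64.3 q [-1.27  0.34  1.52 -0.    1.28 -0.15] w 91.7 F [ 0.2 -0.4  0.2]
 -> shift [ 0.0267 -0.3535 -0.4902] turn -64.3 | R cols x,y,z: [[-0.0, 0.001, -1.0], [0.433, -0.901, -0.001], [-0.901, -0.433, -0.0]]
```

Emit:
{"method": "step_arm", "body": {"targets": [[[0.002, -0.023, -0.033, 5], [0.004, -0.047, -0.065, 10], [0.006, -0.07, -0.098, 16], [0.008, -0.094, -0.13, 21], [0.009, -0.117, -0.163, 25.7]]], "jaw": 0}}

```text
time: 0.57
tool_pos: [323.6, -295.0, 217.0]
tcp_rot: [-1.144, 1.569, 1.992]
contact_force: [1.4, -0.5, 0.1]
grip_width: 91.8
```

Emit:
{"method": "step_arm", "body": {"targets": [[[0.002, -0.035, -0.019, 0], [0.004, -0.071, -0.038, 0], [0.006, -0.106, -0.058, 0], [0.008, -0.142, -0.077, 0], [0.009, -0.177, -0.096, 0]]]}}

```text
time: 0.98
tool_pos: [421.0, -116.4, 208.0]
tcp_rot: [-1.063, 1.569, 2.072]
contact_force: [0.9, -0.1, -0.3]
grip_width: 91.8
```

```bash
python3 -c "
from h import *
plan(516.3,58.4,150,90)"
```

```text
t 1.0 tcp [ 421.  -116.4  208. ] jaw ang -90.3 q [-0.45  0.2   1.78  0.    1.17  1.13] w 91.8 F [ 0.9 -0.1 -0.3]
 -> shift [ 0.0582 -0.1753 -0.0943] turn -0.3 | R cols x,y,z: [[-0.001, 0.002, -1.0], [-0.006, -1.0, -0.002], [-1.0, 0.006, 0.001]]
```

Emit:
{"method": "step_arm", "body": {"targets": [[[0.012, -0.035, -0.019, 0], [0.024, -0.07, -0.038, 0], [0.036, -0.105, -0.057, 0], [0.048, -0.14, -0.076, 0], [0.058, -0.1753, -0.0943, 0]]]}}

```text
time: 1.4
tool_pos: [516.2, 59.5, 149.5]
tcp_rot: [-0.8, 1.568, 2.336]
contact_force: [0.0, -0.5, -0.2]
grip_width: 91.6
```

Run:
```python
from h import *
plan(516.3,58.4,19,90); c=cap('side'); save(c,'s1.png')
cv2.imwrite('pics/s1c.png',cv2.resize(cv2.cvtColor(c['color'],cv2.COLOR_RGB2BGR)[120:300,220:440],None,fx=3,fy=3))
t=cap('top');print(*measures(t),sep='\n')
```

```text
t 1.4 tcp [516.2  59.5 149.5] jaw ang -90.3 q [-0.03  0.41  1.65  0.    1.08  1.54] w 91.6 F [ 0.  -0.5 -0.2]
 -> shift [ 0.1305  0.0014 -0.0004] turn -0.3 | R cols x,y,z: [[-0.002, 0.002, -1.0], [-0.006, -1.0, -0.002], [-1.0, 0.006, 0.002]]
(array([420.2, -69.3]), array([55.3, 52.2]), 11.9)
(array([518.4, -68.3]), array([53.5, 56.9]), 88.2)
```

View pics/s1c.png

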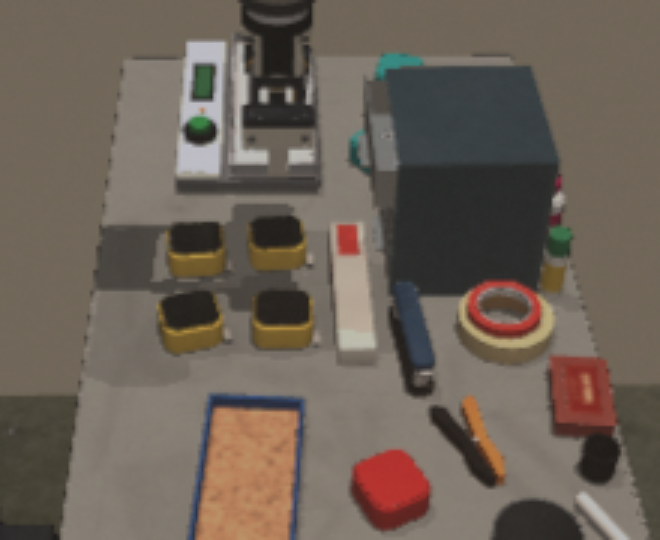

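The crop shows all four measures still in place: black tops at crop (197,235), (277,230), (191,310) and (283,305). Each hook is a small low tab on the far side. I descend onto measure 3 and grip it.

Emit:
{"method": "step_arm", "body": {"targets": [[[0.03, 0.001, 0, 0], [0.06, 0.001, 0, 0], [0.09, 0.001, 0, 0], [0.115, 0.001, 0, 0], [0.1305, 0.0012, 0, 0]]]}}

```text
time: 1.92
tool_pos: [514.3, 61.0, 15.3]
tcp_rot: [-0.425, 1.563, 2.716]
contact_force: [-0.5, 0.3, 0.1]
grip_width: 91.8
```

Emit:
{"method": "step_arm", "body": {"targets": [[[0, 0, 0, 0], [0, 0, 0, 0], [0, 0, 0, 0], [0, 0, 0, 0], [0, 0, 0, 0]]], "jaw": 1}}

```text
time: 2.33
tool_pos: [515.2, 60.8, 16.6]
tcp_rot: [-0.567, 1.565, 2.574]
contact_force: [0.2, -0.6, 0.4]
grip_width: 62.6
```

Emit:
{"method": "step_arm", "body": {"targets": [[[0, 0, 0, 0], [0, 0, 0, 0], [0, 0, 0, 0], [-0.01, 0, 0, 0], [-0.03, 0, 0, 0]]]}}

```text
time: 2.75
tool_pos: [513.6, 60.8, 45.5]
tcp_rot: [-0.319, 1.561, 2.822]
contact_force: [1.0, -0.5, -1.8]
grip_width: 61.6
```

Emit:
{"method": "step_arm", "body": {"targets": [[[-0.03, 0, 0, 0], [-0.06, 0, 0, 0], [-0.09, -0.01, 0, 0], [-0.105, -0.03, 0, -5], [-0.105, -0.06, 0, -12]]]}}

```text
time: 3.17
tool_pos: [517.0, 119.8, 155.6]
tcp_rot: [-1.351, 1.567, 2.0]
contact_force: [0.8, -0.5, -1.4]
grip_width: 61.8
```

```bash
python3 -c "
from h import *
plan(513.5,440,150,0.5)"
```

```text
t 3.2 tcp [517.  119.8 155.6] jaw ang -78.0 q [0.08 0.42 1.61 0.   1.11 1.44] w 61.8 F [ 0.8 -0.5 -1.4]
 -> shift [ 0.0067 -0.3139 -0.0632] turn -78.5 | R cols x,y,z: [[-0.001, 0.003, -1.0], [0.208, -0.978, -0.003], [-0.978, -0.208, 0.001]]
```

Emit:
{"method": "step_arm", "body": {"targets": [[[0.001, -0.032, -0.006, -7], [0.002, -0.064, -0.013, -14], [0.004, -0.096, -0.019, -21], [0.005, -0.128, -0.026, -28], [0.006, -0.16, -0.032, -35]]]}}

```text
time: 3.58
tool_pos: [514.6, 284.5, 150.8]
tcp_rot: [-2.02, 1.567, 1.949]
contact_force: [0.8, 0.3, -2.4]
grip_width: 61.7
```

```bash
python3 -c "
from h import *
plan(513.5,440,150,0.5)"
```

```text
t 3.6 tcp [514.6 284.5 150.8] jaw ang -42.6 q [0.37 0.52 1.45 0.   1.16 1.12] w 61.7 F [ 0.8  0.3 -2.4]
 -> shift [ 0.0014 -0.1061 -0.1136] turn -43.1 | R cols x,y,z: [[-0.001, 0.003, -1.0], [0.736, -0.677, -0.003], [-0.677, -0.736, -0.002]]
```

Emit:
{"method": "step_arm", "body": {"targets": [[[0, -0.021, -0.023, -7], [0, -0.043, -0.046, -14], [0.001, -0.064, -0.068, -21], [0.001, -0.086, -0.091, -28], [0.001, -0.1061, -0.1136, -35]]]}}

```text
time: 4.0
tool_pos: [512.7, 441.6, 150.9]
tcp_rot: [-2.511, 1.567, 2.074]
contact_force: [1.1, -0.0, -1.6]
grip_width: 61.7
```

Emit:
{"method": "step_arm", "body": {"targets": [[[0.01, 0, 0, -5], [0.03, 0, 0, -8.1], [0.05, 0, 0, -8.1], [0.065, 0, 0, -8.1], [0.068, 0, 0, -8.1]]]}}

```text
time: 4.42
tool_pos: [510.7, 440.8, 80.0]
tcp_rot: [-1.553, 1.564, -3.109]
contact_force: [-1.8, 0.1, -1.7]
grip_width: 61.5
```

```bash
python3 -c "
from h import *
plan(513.5,440,49,0.5)"
```

```text
t 4.4 tcp [510.7 440.8  80. ] jaw ang 0.9 q [0.6  0.75 1.24 0.   1.16 0.58] w 61.5 F [-1.8  0.1 -1.7]
 -> shift [0.0309 0.003  0.0009] turn 0.4 | R cols x,y,z: [[-0.007, -0.0, -1.0], [1.0, 0.015, -0.007], [0.015, -1.0, 0.0]]
```

Emit:
{"method": "step_arm", "body": {"targets": [[[0.01, 0.003, 0.001, 0.4], [0.02, 0.003, 0.001, 0.4], [0.028, 0.003, 0.001, 0.4], [0.031, 0.003, 0.001, 0.4], [0.031, 0.003, 0.001, 0.4]]]}}

```text
time: 4.83
tool_pos: [513.2, 439.6, 48.1]
tcp_rot: [-1.452, 1.563, -3.015]
contact_force: [0.9, 0.1, -2.4]
grip_width: 61.5
```

Emit:
{"method": "step_arm", "body": {"targets": [[[0, 0, 0, 0], [0, 0, 0, 0], [0, 0, 0, 0], [0, 0, 0, 0], [0, 0, 0, 0]]]}}

```text
time: 5.25
tool_pos: [513.3, 439.7, 48.6]
tcp_rot: [-1.492, 1.563, -3.055]
contact_force: [-0.3, -0.3, -2.0]
grip_width: 61.9
```

Run:
```python
from h import *
plan(513.5,440,49,0.5)
c=cap('top'); P=cloud(c)
print(P[235:245,150:165,2].round(0)[::3])
print(*rects(c,cv2.inRange(cv2.cvtColor(c['color'],cv2.COLOR_RGB2HSV),(15,120,60),(32,255,255)),60,10),sep='\n')
cv2.imwrite('pics/t2.png',cv2.resize(cv2.cvtColor(c['color'],cv2.COLOR_RGB2BGR)[190:275,140:270],None,fx=5,fy=5))
```

```text
t 5.2 tcp [513.3 439.7  48.6] jaw ang 0.4 q [0.59 0.78 1.26 0.   1.1  0.58] w 61.9 F [-0.3 -0.3 -2. ]
 -> shift [-0.0004  0.0002 -0.0003] turn -0.1 | R cols x,y,z: [[-0.007, -0.001, -1.0], [1.0, 0.008, -0.007], [0.008, -1.0, 0.001]]
[[475. 472. 473. 472. 465. 460. 451. 449. 440. 435. 425. 417. 415. 405.
  399.]
 [476. 476. 476. 474. 471. 471. 467. 457. 452. 445. 437. 434. 425. 419.
  413.]
 [472. 472. 474. 478. 472. 472. 475. 473. 464. 458. 454. 449. 441. 431.
  426.]
 [477. 475. 473. 474. 473. 472. 475. 472. 471. 473. 464. 458. 453. 447.
  437.]]
(array([418.9, -67.8]), array([63.1, 59.2]), 14.2)
(array([421.8,  48. ]), array([63.2, 60.7]), 6.5)
(array([ 475.2, -330.4]), array([284.6,  80.2]), 85.3)
(array([514.2, 413.1]), array([59.2, 20.7]), 1.0)
(array([515.6, -67.4]), array([58.2, 61.6]), 88.3)
(array([ 705.2, -230.3]), array([16. , 99.6]), 11.2)
```

View pics/t2.png

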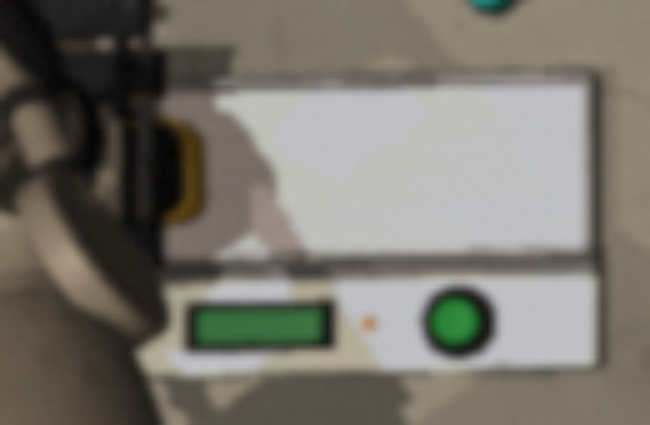

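The near end of measure 3 shows at crop (185,172), centred across the pan. I shift it 4 mm towards −y to clear the hook, then lower and release.

Emit:
{"method": "step_arm", "body": {"targets": [[[0, 0, 0.002, 0], [0, 0, 0.004, 0], [0.001, 0, 0.0042, 0], [0.0013, 0, 0.0042, 0], [0.0015, 0, 0.0042, 0]]]}}

```text
time: 5.72
tool_pos: [513.2, 435.3, 46.8]
tcp_rot: [-1.47, 1.563, -3.033]
contact_force: [-0.4, -0.1, -1.1]
grip_width: 61.8
```

Emit:
{"method": "step_arm", "body": {"targets": [[[0, 0, 0, 0], [0, 0, 0, 0], [0, 0, 0, 0], [0, 0, 0, 0], [-0.005, 0, 0, 0]]], "jaw": 0.15}}

```text
time: 6.13
tool_pos: [512.8, 435.1, 51.2]
tcp_rot: [-1.392, 1.562, -2.955]
contact_force: [-0.1, 0.3, -0.7]
grip_width: 77.6
```

Emit:
{"method": "step_arm", "body": {"targets": [[[-0.02, 0, 0, 0], [-0.05, 0, 0, 0], [-0.08, 0, 0.02, 0], [-0.1, 0, 0.05, 0], [-0.1, 0, 0.09, 0]]]}}

```text
time: 6.55
tool_pos: [516.5, 347.4, 156.9]
tcp_rot: [3.074, 1.567, 1.514]
contact_force: [1.6, -0.8, 0.0]
grip_width: 78.1
```

Run:
```python
from h import *
plan(518.4,-68.3,150,88)
c=cap('top'); print(*measures(c),'pan',*measures(c,64),sep='\n')
```

```text
t 6.5 tcp [516.5 347.4 156.9] jaw ang 0.6 q [0.47 0.58 1.34 0.   1.22 0.46] w 78.1 F [ 1.6 -0.8  0. ]
 -> shift [ 0.0054 -0.0025  0.4157] turn -87.4 | R cols x,y,z: [[0.0, 0.004, -1.0], [1.0, 0.011, 0.0], [0.011, -1.0, -0.004]]
(array([422.5,  50.2]), array([53.3, 52.9]), 88.4)
(array([420.3, -69.3]), array([55.4, 52.2]), 12.3)
(array([519.9, -68.3]), array([53.5, 53.9]), 88.2)
pan
```

Emit:
{"method": "step_arm", "body": {"targets": [[[0, 0, 0.032, 7], [0, -0.001, 0.064, 14], [0, -0.001, 0.096, 21], [0, -0.001, 0.128, 28], [0, -0.001, 0.16, 35]]], "jaw": 0}}

```text
time: 7.02
tool_pos: [515.3, 177.2, 155.3]
tcp_rot: [-0.302, 1.564, -2.484]
contact_force: [0.3, 0.1, -0.5]
grip_width: 91.4
```

Emit:
{"method": "step_arm", "body": {"targets": [[[0, 0.018, 0.026, 7], [0, 0.036, 0.053, 14], [0, 0.054, 0.079, 21], [0, 0.072, 0.106, 28], [0, 0.09, 0.132, 35]]]}}

```text
time: 7.43
tool_pos: [513.2, 16.0, 156.4]
tcp_rot: [0.362, 1.565, -2.436]
contact_force: [1.3, 0.4, 0.6]
grip_width: 91.5
```

Emit:
{"method": "step_arm", "body": {"targets": [[[0, 0.025, 0.009, 7], [0, 0.05, 0.018, 14], [0, 0.075, 0.027, 21], [0.005, 0.09, 0.034, 22.6], [0.01, 0.09, 0.034, 22.6]]]}}

```text
time: 7.85
tool_pos: [511.7, -83.3, 147.2]
tcp_rot: [1.063, 1.565, -2.135]
contact_force: [-0.7, 0.1, 0.9]
grip_width: 91.9
```

Run:
```python
from h import *
plan(518.8,-68.3,18,88)
c=cap('top'); print(*measures(c),'pan',*measures(c,64),sep='\n')
```

```text
t 7.8 tcp [511.7 -83.3 147.2] jaw ang -93.2 q [-0.31  0.41  1.66 -0.01  1.08  1.32] w 91.9 F [-0.7  0.1  0.9]
 -> shift [ 0.1291 -0.0161 -0.0066] turn -1.2 | R cols x,y,z: [[-0.003, -0.005, -1.0], [-0.056, -0.998, 0.005], [-0.998, 0.056, 0.003]]
(array([422.8,  60.6]), array([32.6, 52.9]), 88.4)
pan
(array([515. , 438.5]), array([50.7, 56.2]), 0.9)
```

Emit:
{"method": "step_arm", "body": {"targets": [[[0.02, -0.016, -0.007, -1.2], [0.055, -0.016, -0.007, -1.2], [0.09, -0.016, -0.007, -1.2], [0.118, -0.016, -0.007, -1.2], [0.129, -0.016, -0.007, -1.2]]]}}

```text
time: 8.32
tool_pos: [515.6, -64.1, 13.1]
tcp_rot: [0.154, 1.559, -3.018]
contact_force: [-1.2, -0.1, -0.2]
grip_width: 91.8
```

Emit:
{"method": "step_arm", "body": {"targets": [[[0, 0, 0, 0], [0, 0, 0, 0], [0, 0, 0, 0], [0, 0, 0, 0], [0, 0, 0, 0]]], "jaw": 1}}

```text
time: 8.73
tool_pos: [516.5, -64.2, 14.4]
tcp_rot: [0.272, 1.561, -2.899]
contact_force: [0.3, -2.5, 1.5]
grip_width: 63.1
```

Emit:
{"method": "step_arm", "body": {"targets": [[[0, 0, 0, 0], [0, 0, 0, 0], [-0.02, 0, 0, 0], [-0.05, 0, 0, 0], [-0.08, 0, 0, 0]]]}}

```text
time: 9.15
tool_pos: [516.3, -63.8, 94.7]
tcp_rot: [0.153, 1.559, -3.019]
contact_force: [0.8, 0.3, -2.4]
grip_width: 61.1
```

Emit:
{"method": "step_arm", "body": {"targets": [[[-0.03, 0, 0, 0], [-0.05, -0.02, 0, 0], [-0.055, -0.05, 0, -4], [-0.055, -0.08, 0, -8], [-0.055, -0.11, 0, -12]]]}}

```text
time: 9.57
tool_pos: [520.3, 47.2, 150.5]
tcp_rot: [-0.048, 1.56, -3.007]
contact_force: [0.0, -0.3, -2.2]
grip_width: 61.3
```

Run:
```python
from h import *
plan(514.0,357,150,0.5)
```

```text
t 9.6 tcp [520.3  47.2 150.5] jaw ang -79.6 q [-0.06  0.42  1.63 -0.    1.1   1.33] w 61.3 F [ 0.  -0.3 -2.2]
 -> shift [ 2.000e-04 -3.058e-01 -4.980e-02] turn -80.1 | R cols x,y,z: [[-0.01, -0.001, -1.0], [0.181, -0.983, -0.0], [-0.983, -0.181, 0.01]]
```

Emit:
{"method": "step_arm", "body": {"targets": [[[0, -0.032, -0.005, -7], [0, -0.064, -0.01, -14], [0, -0.096, -0.016, -21], [0, -0.128, -0.021, -28], [0, -0.16, -0.026, -35]]]}}

```text
time: 9.98
tool_pos: [516.5, 210.8, 150.4]
tcp_rot: [-0.671, 1.56, -3.014]
contact_force: [0.3, -0.6, -2.6]
grip_width: 61.3
```

Emit:
{"method": "step_arm", "body": {"targets": [[[0, -0.025, -0.025, -7], [0, -0.05, -0.05, -14], [0, -0.072, -0.07, -21], [0, -0.09, -0.088, -28], [0, -0.102, -0.1, -35]]]}}

```text
time: 10.4
tool_pos: [512.3, 356.3, 150.1]
tcp_rot: [-1.351, 1.56, -3.076]
contact_force: [0.2, -1.1, -2.3]
grip_width: 61.1
```

Emit:
{"method": "step_arm", "body": {"targets": [[[0.01, 0, 0, -5], [0.03, 0, 0, -10], [0.05, 0, 0, -10.5], [0.06, 0, 0, -10.5], [0.065, 0, 0, -10.5]]]}}

```text
time: 10.82
tool_pos: [510.5, 355.6, 83.1]
tcp_rot: [-1.436, 1.556, -2.978]
contact_force: [-0.8, -0.1, -1.7]
grip_width: 61.1
```

Run:
```python
from h import *
plan(514.0,357,48.5,0.5)
c=cap('top'); print(*measures(c),'pan',*measures(c,64),sep='\n')
```

```text
t 10.8 tcp [510.5 355.6  83.1] jaw ang 1.7 q [0.48 0.66 1.41 0.01 1.09 0.45] w 61.1 F [-0.8 -0.1 -1.7]
 -> shift [ 0.0346  0.0041 -0.0013] turn 1.2 | R cols x,y,z: [[-0.014, -0.002, -1.0], [0.999, 0.029, -0.014], [0.029, -1.0, 0.002]]
(array([422.6,  51.7]), array([50.3, 53. ]), 88.6)
(array([420.3, -69.4]), array([55.4, 52.2]), 12.4)
pan
```

Emit:
{"method": "step_arm", "body": {"targets": [[[0.01, 0.004, -0.001, 1.2], [0.02, 0.004, -0.001, 1.2], [0.03, 0.004, -0.001, 1.2], [0.034, 0.004, -0.001, 1.2], [0.0345, 0.004, -0.001, 1.2]]]}}

```text
time: 11.28
tool_pos: [513.5, 356.3, 47.2]
tcp_rot: [-1.375, 1.554, -2.938]
contact_force: [-0.2, -0.8, -2.6]
grip_width: 61.1
```

Emit:
{"method": "step_arm", "body": {"targets": [[[0, 0, 0, 0], [0.001, 0, 0, 0], [0.001, 0, 0, 0], [0.001, 0, 0, 0], [0.001, 0, 0, 0]]]}}

```text
time: 11.7
tool_pos: [513.6, 356.4, 46.6]
tcp_rot: [-1.387, 1.555, -2.95]
contact_force: [-0.1, 0.2, -1.8]
grip_width: 61.3
```

Emit:
{"method": "step_arm", "body": {"targets": [[[0, 0, 0, 0], [0, 0, 0, 0], [0, 0, 0, 0], [0, 0, 0, 0], [-0.005, 0, 0, 0]]], "jaw": 0.16}}

```text
time: 12.12
tool_pos: [513.3, 356.1, 51.0]
tcp_rot: [-1.361, 1.554, -2.924]
contact_force: [0.6, 0.9, -0.8]
grip_width: 77.4
```

Emit:
{"method": "step_arm", "body": {"targets": [[[-0.02, 0, 0, 0], [-0.05, 0, 0, 0], [-0.08, 0, 0.02, 0], [-0.1, 0, 0.05, 0], [-0.1, 0, 0.09, 0]]]}}

```text
time: 12.53
tool_pos: [517.9, 268.2, 156.7]
tcp_rot: [-1.618, 1.564, 3.105]
contact_force: [1.0, -0.7, 0.4]
grip_width: 76.7
```

Run:
```python
from h import *
plan(422.5,51.7,130,-1.5)
```

```text
t 12.5 tcp [517.9 268.2 156.7] jaw ang 0.6 q [0.35 0.51 1.46 0.   1.18 0.33] w 76.7 F [ 1.  -0.7  0.4]
 -> shift [ 0.0273 -0.0976  0.2155] turn 2.1 | R cols x,y,z: [[-0.007, 0.0, -1.0], [1.0, 0.011, -0.007], [0.011, -1.0, -0.0]]
```

Emit:
{"method": "step_arm", "body": {"targets": [[[0.005, -0.015, 0.035, 1], [0.01, -0.031, 0.07, 2], [0.015, -0.048, 0.107, 2], [0.02, -0.065, 0.143, 2], [0.024, -0.08, 0.178, 2]]], "jaw": 0}}

```text
time: 12.95
tool_pos: [438.4, 87.9, 133.5]
tcp_rot: [-1.572, 1.564, 3.117]
contact_force: [1.4, -0.5, 0.5]
grip_width: 91.7
```

Emit:
{"method": "step_arm", "body": {"targets": [[[0.001, -0.01, 0.02, 0], [0.003, -0.0175, 0.0375, 0], [0.003, -0.0175, 0.0375, 0], [0.003, -0.0175, 0.0375, 0], [0.003, -0.0175, 0.0375, 0]]]}}

```text
time: 13.37
tool_pos: [420.8, 51.3, 131.1]
tcp_rot: [-1.621, 1.566, 3.068]
contact_force: [-0.1, -0.4, 0.4]
grip_width: 91.7
```

Run:
```python
from h import *
plan(422.5,51.7,20,-1.5)
c=cap('top'); print(*measures(c),'pan',*measures(c,64),sep='\n')
s=cap('side'); print('side',*measures(s),'pan',*measures(s,64),sep='\n')
```

```text
t 13.4 tcp [420.8  51.3 131.1] jaw ang -1.4 q [-0.06  0.28  1.92  0.    0.95 -0.04] w 91.7 F [-0.1 -0.4  0.4]
 -> shift [ 0.1111  0.0023 -0.0004] turn 0.1 | R cols x,y,z: [[-0.005, 0.0, -1.0], [1.0, -0.024, -0.005], [-0.024, -1.0, -0.0]]
(array([419.9, -69.1]), array([56.1, 52.9]), 11.9)
pan
(array([514.8, 363. ]), array([54.2, 47.1]), 88.3)
(array([515., 437.]), array([50.6, 59.2]), 0.9)
side
(array([1298.4, -544.3]), array([51.5, 16.1]), 87.5)
(array([ 721.2, -451.3]), array([24.2, 62.2]), 78.8)
(array([418.3, -68.7]), array([55.1, 52.4]), 2.8)
(array([737.8, -20.2]), array([20.1, 79. ]), 88.7)
(array([421.3,  49.5]), array([52.1, 53.4]), 2.5)
pan
(array([ 740.2, -393.5]), array([27.8, 65.6]), 66.3)
(array([694.5, -20.6]), array([ 15.1, 109.9]), 88.7)
(array([512.7, 436. ]), array([46.5, 45.3]), 89.0)
```

Emit:
{"method": "step_arm", "body": {"targets": [[[0.03, 0.001, 0, 0], [0.06, 0.001, 0, 0], [0.09, 0.002, 0, 0], [0.106, 0.002, 0, 0], [0.108, 0.002, 0, 0]]]}}

```text
time: 13.88
tool_pos: [420.4, 52.6, 20.2]
tcp_rot: [-1.611, 1.559, 3.08]
contact_force: [-0.8, 0.3, 0.2]
grip_width: 91.8
```

Emit:
{"method": "step_arm", "body": {"targets": [[[0, 0, 0, 0], [0, 0, 0, 0], [0, 0, 0, 0], [0, 0, 0, 0], [0, 0, 0, 0]]], "jaw": 1}}

```text
time: 14.3
tool_pos: [421.3, 52.6, 21.1]
tcp_rot: [-1.618, 1.562, 3.073]
contact_force: [-0.1, 0.8, 2.8]
grip_width: 64.9
```

Emit:
{"method": "step_arm", "body": {"targets": [[[0, 0, 0, 0], [0, 0, 0, 0], [-0.02, 0, 0, 0], [-0.05, 0, 0, 0], [-0.08, 0, 0, 0]]]}}

```text
time: 14.72
tool_pos: [420.8, 52.6, 101.5]
tcp_rot: [-1.612, 1.559, 3.08]
contact_force: [1.1, 0.4, -3.8]
grip_width: 64.9
```

Run:
```python
from h import *
plan(514.5,286,140,0.5)
c=cap('top'); print(*measures(c),'pan',*measures(c,64),sep='\n')
cv2.imwrite('pics/t3.png',cv2.resize(cv2.cvtColor(c['color'],cv2.COLOR_RGB2BGR)[190:275,140:360],None,fx=3.5,fy=3.5))
```

```text
t 14.7 tcp [420.8  52.6 101.5] jaw ang -1.2 q [-0.06  0.33  1.95  0.    0.87 -0.04] w 64.9 F [ 1.1  0.4 -3.8]
 -> shift [-0.0395  0.0882 -0.2354] turn -1.7 | R cols x,y,z: [[-0.012, 0.001, -1.0], [1.0, -0.021, -0.012], [-0.021, -1.0, -0.0]]
(array([419.9, -69.1]), array([56.1, 52.9]), 11.9)
pan
(array([514.8, 362.9]), array([54.3, 47.1]), 88.3)
(array([515. , 438.5]), array([50.7, 56.2]), 0.9)
```

View pics/t3.png

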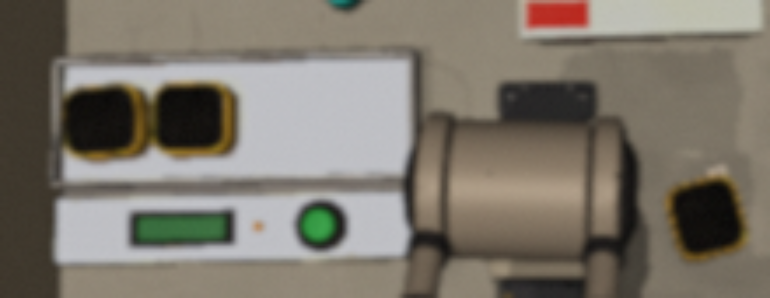

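Two measures sit flat in the pan at crop (104,120) and (195,118), with clear room to the right of them. Measure 1 is in the gripper.

Emit:
{"method": "step_arm", "body": {"targets": [[[-0.015, 0.013, -0.035, 0], [-0.03, 0.027, -0.073, -1], [-0.035, 0.041, -0.11, -1.7], [-0.038, 0.055, -0.147, -1.7], [-0.038, 0.068, -0.183, -1.7]]]}}

```text
time: 15.18
tool_pos: [497.1, 236.2, 145.7]
tcp_rot: [-3.101, 1.57, 1.62]
contact_force: [1.2, -1.0, -2.9]
grip_width: 64.7
```

Emit:
{"method": "step_arm", "body": {"targets": [[[0.005, 0.011, -0.027, 0], [0.02, 0.018, -0.045, 0], [0.035, 0.019, -0.045, 0], [0.05, 0.019, -0.045, 0], [0.06, 0.019, -0.045, 0]]]}}

```text
time: 15.6
tool_pos: [514.5, 281.4, 83.4]
tcp_rot: [-1.476, 1.568, -3.037]
contact_force: [-0.5, -0.3, -2.0]
grip_width: 64.7
```

Run:
```python
from h import *
plan(514.5,285.5,52,0.5)
```

```text
t 15.6 tcp [514.5 281.4  83.4] jaw ang 0.5 q [0.37 0.6  1.53 0.   1.02 0.36] w 64.7 F [-0.5 -0.3 -2. ]
 -> shift [ 0.0314  0.0001 -0.0041] turn 0.0 | R cols x,y,z: [[-0.003, -0.0, -1.0], [1.0, 0.01, -0.003], [0.01, -1.0, 0.0]]
```

Emit:
{"method": "step_arm", "body": {"targets": [[[0.01, 0, -0.004, 0], [0.02, 0, -0.004, 0], [0.028, 0, -0.004, 0], [0.0305, 0, -0.004, 0], [0.031, 0, -0.004, 0]]]}}

```text
time: 16.02
tool_pos: [514.2, 285.2, 51.9]
tcp_rot: [-1.412, 1.567, -2.974]
contact_force: [0.2, -0.1, -2.2]
grip_width: 64.8
```

Emit:
{"method": "step_arm", "body": {"targets": [[[0, 0, 0, 0], [0, 0, 0, 0], [0, 0, 0, 0], [0, 0, 0, 0], [-0.005, 0, 0, 0]]], "jaw": 0.13}}

```text
time: 16.43
tool_pos: [514.0, 285.0, 56.8]
tcp_rot: [-1.379, 1.566, -2.94]
contact_force: [0.2, -0.5, 0.1]
grip_width: 79.8
```

Emit:
{"method": "step_arm", "body": {"targets": [[[-0.02, 0, 0, 0], [-0.05, 0, 0, 0], [-0.08, 0, 0.03, 0], [-0.08, 0, 0.06, 0], [-0.08, -0.02, 0.1, 0]]]}}

```text
time: 16.85
tool_pos: [500.3, 187.8, 139.9]
tcp_rot: [1.771, 1.566, 0.211]
contact_force: [1.1, -1.0, 0.5]
grip_width: 80.3
```

Run:
```python
from h import *
plan(419.9,-69.1,130,12)
```

```text
t 16.9 tcp [500.3 187.8 139.9] jaw ang 0.6 q [ 0.22  0.44  1.63 -0.    1.07  0.21] w 80.3 F [ 1.1 -1.   0.5]
 -> shift [ 0.0093 -0.0831  0.256 ] turn -11.4 | R cols x,y,z: [[0.004, 0.001, -1.0], [1.0, 0.01, 0.004], [0.01, -1.0, -0.001]]
```

Emit:
{"method": "step_arm", "body": {"targets": [[[0.003, -0.012, 0.038, -3], [0.006, -0.024, 0.076, -6], [0.008, -0.037, 0.114, -9], [0.009, -0.049, 0.15, -11], [0.009, -0.06, 0.185, -11.4]]], "jaw": 0}}

```text
time: 17.27
tool_pos: [441.3, 0.6, 131.1]
tcp_rot: [1.489, 1.565, 0.13]
contact_force: [0.6, -0.9, 0.1]
grip_width: 91.7
```

Run:
```python
from h import *
plan(419.9,-69.1,80,12)
c=cap('top'); print(*measures(c),'pan',*measures(c,64),sep='\n')
```

```text
t 17.3 tcp [441.3   0.6 131.1] jaw ang 12.1 q [-0.17  0.3   1.89  0.    0.95 -0.39] w 91.7 F [ 0.6 -0.9  0.1]
 -> shift [ 0.0509 -0.0359  0.0636] turn 0.1 | R cols x,y,z: [[0.005, 0.001, -1.0], [0.978, 0.21, 0.005], [0.21, -0.978, 0.0]]
(array([417.1, -85.6]), array([27.6, 55.9]), 76.6)
pan
(array([514.8, 362.9]), array([54.3, 47.1]), 88.3)
(array([515.6, 437.3]), array([59.8, 50.1]), 88.3)
(array([515.5, 283.7]), array([53. , 53.5]), 90.0)
```

Emit:
{"method": "step_arm", "body": {"targets": [[[0.005, -0.018, 0.032, 0], [0.015, -0.034, 0.061, 0], [0.03, -0.036, 0.0635, 0], [0.045, -0.036, 0.0635, 0], [0.05, -0.036, 0.0635, 0]]]}}

```text
time: 17.73
tool_pos: [417.3, -74.5, 80.2]
tcp_rot: [0.845, 1.568, -0.519]
contact_force: [-0.8, 1.2, 0.0]
grip_width: 91.9
```

Run:
```python
from h import *
plan(419.9,-69.1,21,12)
c=cap('side'); print(*measures(c)[:8],sep='\n')
```

```text
t 17.7 tcp [417.3 -74.5  80.2] jaw ang 11.8 q [-0.36  0.36  1.99 -0.    0.79 -0.56] w 91.9 F [-0.8  1.2  0. ]
 -> shift [ 0.0592  0.0035 -0.0048] turn -0.2 | R cols x,y,z: [[0.002, -0.001, -1.0], [0.979, 0.205, 0.002], [0.205, -0.979, 0.002]]
(array([418.7, -70. ]), array([56.4, 54.9]), 12.4)
```

Emit:
{"method": "step_arm", "body": {"targets": [[[0.015, 0.003, -0.005, 0], [0.035, 0.003, -0.005, 0], [0.05, 0.003, -0.005, 0], [0.057, 0.003, -0.005, 0], [0.059, 0.003, -0.005, 0]]]}}

```text
time: 18.2
tool_pos: [419.3, -68.0, 20.6]
tcp_rot: [0.495, 1.57, -0.867]
contact_force: [-0.5, -0.7, -0.5]
grip_width: 91.7
```

Emit:
{"method": "step_arm", "body": {"targets": [[[0, 0, 0, 0], [0, 0, 0, 0], [0, 0, 0, 0], [0, 0, 0, 0], [0, 0, 0, 0]]], "jaw": 1}}

```text
time: 18.62
tool_pos: [419.5, -68.1, 21.2]
tcp_rot: [0.697, 1.569, -0.665]
contact_force: [-1.4, 0.0, 5.0]
grip_width: 63.8
```

Emit:
{"method": "step_arm", "body": {"targets": [[[0, 0, 0, 0], [0, 0, 0, 0], [-0.02, 0, 0, 0], [-0.05, 0, 0, 0], [-0.08, 0, 0, 0]]]}}

```text
time: 19.03
tool_pos: [418.4, -67.7, 101.5]
tcp_rot: [-1.816, 1.569, 3.105]
contact_force: [1.3, 0.4, -1.9]
grip_width: 63.8
```

Run:
```python
from h import *
plan(515,216.5,140,0.5)
```

```text
t 19.0 tcp [418.4 -67.7 101.5] jaw ang 11.9 q [-0.34  0.32  1.96 -0.    0.86 -0.55] w 63.8 F [ 1.3  0.4 -1.9]
 -> shift [-0.0387  0.1533 -0.2581] turn 11.4 | R cols x,y,z: [[-0.002, 0.0, -1.0], [0.978, 0.207, -0.002], [0.207, -0.978, -0.0]]
```

Emit:
{"method": "step_arm", "body": {"targets": [[[-0.015, 0.018, -0.03, 2], [-0.03, 0.037, -0.062, 5], [-0.035, 0.056, -0.094, 8], [-0.038, 0.075, -0.126, 11], [-0.038, 0.094, -0.158, 11.4]]]}}

```text
time: 19.45
tool_pos: [478.2, 108.0, 140.3]
tcp_rot: [-2.727, 1.571, 1.992]
contact_force: [0.9, -0.8, -2.1]
grip_width: 63.4
```

Run:
```python
from h import *
plan(515,217,90,0.5)
```

```text
t 19.4 tcp [478.2 108.  140.3] jaw ang 0.4 q [0.07 0.37 1.74 0.   1.03 0.06] w 63.4 F [ 0.9 -0.8 -2.1]
 -> shift [ 0.0503  0.0375 -0.1087] turn -0.1 | R cols x,y,z: [[-0.0, 0.0, -1.0], [1.0, 0.006, -0.0], [0.006, -1.0, -0.0]]
```

Emit:
{"method": "step_arm", "body": {"targets": [[[0, 0.012, -0.035, 0], [0.01, 0.024, -0.07, 0], [0.025, 0.034, -0.1, 0], [0.04, 0.0375, -0.107, 0], [0.05, 0.0375, -0.107, 0]]]}}

```text
time: 19.87
tool_pos: [514.6, 217.5, 88.4]
tcp_rot: [-1.663, 1.569, 3.059]
contact_force: [-0.3, -0.8, -1.5]
grip_width: 63.7
```

Emit:
{"method": "step_arm", "body": {"targets": [[[0.01, 0, 0, 0], [0.015, 0, 0, 0], [0.015, 0, 0, 0], [0.015, 0, 0, 0], [0.015, 0, 0, 0]]]}}

```text
time: 20.28
tool_pos: [515.1, 216.8, 74.2]
tcp_rot: [-2.548, 1.57, 2.173]
contact_force: [-0.1, 0.5, -2.4]
grip_width: 63.9
```

Run:
```python
from h import *
plan(515,217,52,0.5)
c=cap('top'); print(*measures(c,64),sep='\n')
cv2.imwrite('pics/t4.png',cv2.resize(cv2.cvtColor(c['color'],cv2.COLOR_RGB2BGR)[190:275,140:300],None,fx=4,fy=4))
```

```text
t 20.3 tcp [515.1 216.8  74.2] jaw ang 0.5 q [0.26 0.57 1.62 0.   0.95 0.25] w 63.9 F [-0.1  0.5 -2.4]
 -> shift [ 0.0222 -0.0001 -0.0002] turn -0.0 | R cols x,y,z: [[-0.0, 0.0, -1.0], [1.0, 0.008, -0.0], [0.008, -1.0, -0.0]]
(array([515. , 438.5]), array([50.7, 56.2]), 0.9)
```

View pics/t4.png

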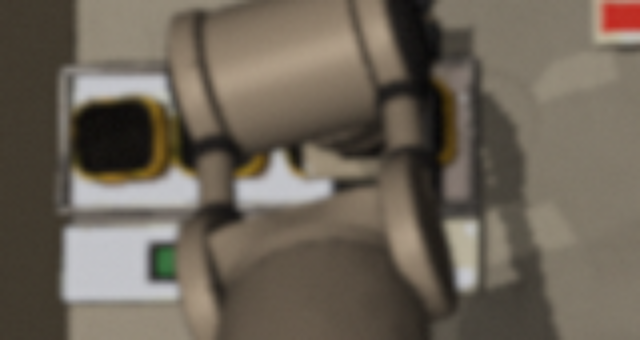

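The held measure's right end (crop 452,125) is inside the pan's right lip (about 472). I nudge it 1.5 mm towards −y, then lower and release.

Emit:
{"method": "step_arm", "body": {"targets": [[[0.01, 0, 0.0015, 0], [0.018, 0, 0.0015, 0], [0.021, 0, 0.0015, 0], [0.022, 0, 0.0015, 0], [0.022, 0, 0.0015, 0]]]}}

```text
time: 20.75
tool_pos: [514.9, 215.4, 51.8]
tcp_rot: [-1.799, 1.57, 2.922]
contact_force: [0.9, -0.8, -2.0]
grip_width: 63.8
```

Emit:
{"method": "step_arm", "body": {"targets": [[[0, 0, 0, 0], [0, 0, 0, 0], [0, 0, 0, 0], [0, 0, 0, 0], [-0.005, 0, 0, 0]]], "jaw": 0.13}}

```text
time: 21.17
tool_pos: [514.5, 215.3, 56.4]
tcp_rot: [-1.549, 1.569, -3.112]
contact_force: [0.6, 0.3, -0.4]
grip_width: 79.6
```

Emit:
{"method": "step_arm", "body": {"targets": [[[-0.02, 0, 0, 0], [-0.05, 0, 0, 0], [-0.08, -0.03, 0, 0], [-0.08, -0.06, 0, 0], [-0.08, -0.09, 0, 0]]]}}

```text
time: 21.58
tool_pos: [424.9, 214.8, 138.8]
tcp_rot: [2.086, 1.568, 0.523]
contact_force: [0.0, 0.7, -1.1]
grip_width: 80.1
```

Emit:
{"method": "step_arm", "body": {"targets": [[[0, 0, 0.03, 0], [0, 0, 0.07, 0], [0, 0, 0.1, 0], [0, 0, 0.1, 0], [0, 0, 0.1, 0]]], "jaw": 1}}

```text
time: 22.0
tool_pos: [426.0, 113.7, 139.4]
tcp_rot: [1.996, 1.567, 0.43]
contact_force: [-0.5, -0.1, -0.3]
grip_width: 50.8
```

Run:
```python
from h import *
plan(423.2,254.9,80,0.5)
c=cap('top'); print(*measures(c,64),sep='\n'); print('desk',measures(c))
hsv=cv2.cvtColor(c['color'],cv2.COLOR_RGB2HSV)
print('key',rects(c,cv2.inRange(hsv,(45,120,60),(75,255,255)),54,20))
cv2.imwrite('pics/t5.png',cv2.resize(cv2.cvtColor(c['color'],cv2.COLOR_RGB2BGR)[190:275,140:300],None,fx=4,fy=4))
s=cap('side'); hs=cv2.cvtColor(s['color'],cv2.COLOR_RGB2HSV)
print('key',rects(s,cv2.inRange(hs,(45,120,50),(75,255,255)),54,20))
```

```text
t 22.0 tcp [426.  113.7 139.4] jaw ang 0.3 q [0.09 0.29 1.88 0.   0.97 0.08] w 50.8 F [-0.5 -0.1 -0.3]
 -> shift [ 0.0596 -0.0023 -0.1411] turn -0.2 | R cols x,y,z: [[0.004, 0.002, -1.0], [1.0, 0.005, 0.004], [0.005, -1.0, -0.002]]
(array([514.8, 362.9]), array([54.3, 47.1]), 88.3)
(array([515. , 438.5]), array([50.7, 56.2]), 0.9)
(array([515.4, 285.2]), array([53.5, 50.1]), 0.0)
(array([525.1, 214.5]), array([50.5, 35.3]), 88.3)
desk []
key [(array([423.5, 381.4]), array([16.4, 45. ]), 7.8)]
key []
```

View pics/t5.png

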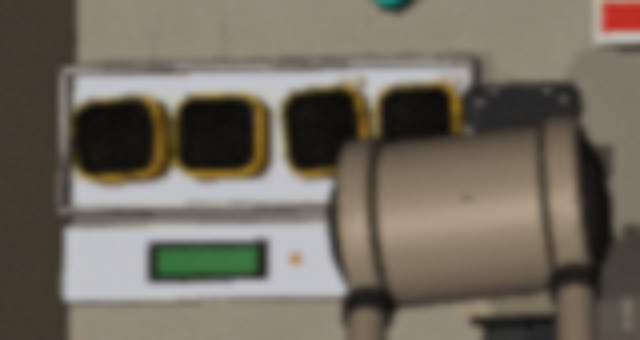

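All four measures lie flat in the pan in a row, at crop (120,138), (217,135), (322,130) and (420,112, partly hidden by the wrist). Next I press the record key.

Emit:
{"method": "step_arm", "body": {"targets": [[[0, 0, -0.035, 0], [0.01, -0.001, -0.075, 0], [0.03, -0.002, -0.115, 0], [0.05, -0.002, -0.135, 0], [0.06, -0.002, -0.1411, 0]]]}}

```text
time: 22.52
tool_pos: [421.5, 260.2, 77.4]
tcp_rot: [2.456, 1.568, 0.897]
contact_force: [-0.8, -0.4, -0.1]
grip_width: 10.0
```

Emit:
{"method": "step_arm", "body": {"targets": [[[0, 0, 0, 0], [0, 0, 0, 0], [0.01, 0, 0, 0], [0.02, 0, 0, 0], [0.02, 0, 0, 0]]]}}

```text
time: 22.93
tool_pos: [421.0, 258.9, 56.1]
tcp_rot: [-2.825, 1.57, 1.898]
contact_force: [-0.2, -1.4, -0.1]
grip_width: 0.3
```

Run:
```python
from h import *
plan(423.2,254.9,54,0.5)
```

```text
t 22.9 tcp [421.  258.9  56.1] jaw ang 0.6 q [0.4  0.5  1.82 0.   0.82 0.38] w 0.3 F [-0.2 -1.4 -0.1]
 -> shift [0.0021 0.0022 0.0041] turn 0.1 | R cols x,y,z: [[-0.0, 0.001, -1.0], [1.0, 0.011, -0.0], [0.011, -1.0, -0.001]]
```

Emit:
{"method": "step_arm", "body": {"targets": [[[0, 0.002, 0.004, 0], [0.002, 0.002, 0.004, 0], [0.005, 0.002, 0.004, 0], [0.007, 0.002, 0.004, 0], [0.007, 0.002, 0.004, 0]]]}}

```text
time: 23.35
tool_pos: [423.6, 254.6, 49.2]
tcp_rot: [2.498, 1.57, 0.938]
contact_force: [1.6, -2.5, 4.4]
grip_width: 0.6
```

Emit:
{"method": "step_arm", "body": {"targets": [[[0.001, 0, 0, 0], [0.002, 0, 0, 0], [0.003, 0, 0, 0], [0.003, 0, 0, 0], [0.003, 0, 0, 0]]]}}

```text
time: 23.77
tool_pos: [423.7, 254.7, 47.9]
tcp_rot: [2.125, 1.569, 0.565]
contact_force: [-4.9, -5.2, 20.8]
grip_width: 0.3
```

Emit:
{"method": "step_arm", "body": {"targets": [[[0.003, 0, 0, 0], [0.003, 0, 0, 0], [0.003, 0, 0, 0], [-0.005, 0, 0, 0], [-0.015, 0, 0, 0]]]}}

```text
time: 24.18
tool_pos: [423.2, 254.8, 63.2]
tcp_rot: [2.377, 1.569, 0.818]
contact_force: [-0.3, -0.4, -0.7]
grip_width: 0.1
```

Emit:
{"method": "step_arm", "body": {"targets": [[[-0.03, 0, 0, 0], [-0.06, 0, 0, 0], [-0.085, 0.02, 0, 0], [-0.085, 0.04, 0.03, 0], [-0.085, 0.06, 0.06, 0]]], "jaw": 0.1}}

```text
time: 24.6
tool_pos: [485.1, 196.3, 150.2]
tcp_rot: [2.052, 1.565, 0.496]
contact_force: [0.4, -0.0, -0.5]
grip_width: 29.1
```

Run:
```python
from h import *
plan(515,215.4,100,0.5)
s=cap('side'); hs=cv2.cvtColor(s['color'],cv2.COLOR_RGB2HSV)
m=cv2.inRange(hs,(45,120,40),(75,255,255)); print('key',rects(s,m,54,8))
P=cloud(s); k=m>0
z=P[k]; print(np.nanmedian(z[(abs(z[:,0]-423)<10)&(abs(z[:,1]-255)<10)],axis=0))
```

```text
t 24.6 tcp [485.1 196.3 150.2] jaw ang 0.8 q [0.24 0.41 1.65 0.   1.08 0.22] w 29.1 F [ 0.4 -0.  -0.5]
 -> shift [ 0.0505  0.0299 -0.0185] turn 0.3 | R cols x,y,z: [[0.005, 0.003, -1.0], [1.0, 0.015, 0.005], [0.015, -1.0, -0.003]]
key []
[421.28640414 250.94035699  53.51287331]
```

The key is back up: its top reads z = 53.5. Now I move the measures to the tray, starting with the one nearest.

Emit:
{"method": "step_arm", "body": {"targets": [[[0.005, 0.015, -0.01, 0], [0.02, 0.03, -0.0185, 0], [0.035, 0.03, -0.0185, 0], [0.048, 0.03, -0.0185, 0], [0.05, 0.03, -0.0185, 0]]]}}

```text
time: 25.07
tool_pos: [516.9, 209.3, 96.8]
tcp_rot: [0.682, 1.569, -0.879]
contact_force: [-0.2, -0.5, -0.3]
grip_width: 66.6
```

Run:
```python
from h import *
plan(514.8,215.4,51,0.5)
```

```text
t 25.1 tcp [516.9 209.3  96.8] jaw ang 0.6 q [ 0.25  0.53  1.61 -0.    1.    0.24] w 66.6 F [-0.2 -0.5 -0.3]
 -> shift [ 0.0458 -0.0021 -0.0061] turn 0.1 | R cols x,y,z: [[0.001, -0.001, -1.0], [1.0, 0.01, 0.001], [0.01, -1.0, 0.001]]
```

Emit:
{"method": "step_arm", "body": {"targets": [[[0, -0.002, -0.006, 0], [0.005, -0.002, -0.006, 0], [0.015, -0.002, -0.006, 0], [0.025, -0.002, -0.006, 0], [0.025, -0.002, -0.006, 0]]]}}

```text
time: 25.48
tool_pos: [513.6, 215.0, 69.8]
tcp_rot: [-0.805, 1.568, -2.365]
contact_force: [-0.9, -0.4, -0.7]
grip_width: 82.5
```

Emit:
{"method": "step_arm", "body": {"targets": [[[0.007, 0, 0, 0], [0.014, 0, 0, 0], [0.019, 0, 0, 0], [0.02, 0, 0, 0], [0.02, 0, 0, 0]]]}}

```text
time: 25.9
tool_pos: [513.3, 214.9, 49.3]
tcp_rot: [-0.919, 1.567, -2.479]
contact_force: [-0.4, 0.1, 0.5]
grip_width: 82.7
```

Emit:
{"method": "step_arm", "body": {"targets": [[[0, 0, 0, 0], [0, 0, 0, 0], [0, 0, 0, 0], [0, 0, 0, 0], [0, 0, 0, 0]]], "jaw": 1}}

```text
time: 26.32
tool_pos: [513.6, 214.9, 49.6]
tcp_rot: [-0.782, 1.568, -2.343]
contact_force: [1.4, -1.3, 1.4]
grip_width: 63.9
```

Emit:
{"method": "step_arm", "body": {"targets": [[[0, 0, 0, 0], [-0.01, 0, 0, 0], [-0.04, 0, 0, 0], [-0.07, 0, 0, 0], [-0.09, 0, 0, 0]]]}}

```text
time: 26.73
tool_pos: [514.3, 215.3, 142.6]
tcp_rot: [0.003, 1.569, -1.557]
contact_force: [1.2, -0.2, -2.0]
grip_width: 63.8
```

Run:
```python
from h import *
plan(467.4,-453.6,140,-4.8)
c=cap('top'); print(*measures(c,64),sep='\n')
```

```text
t 26.7 tcp [514.3 215.3 142.6] jaw ang 0.6 q [ 0.26  0.48  1.55 -0.    1.11  0.25] w 63.8 F [ 1.2 -0.2 -2. ]
 -> shift [ 0.0036 -0.0538  0.6684] turn 5.4 | R cols x,y,z: [[0.0, -0.001, -1.0], [1.0, 0.01, 0.0], [0.01, -1.0, 0.001]]
(array([513.7, 428.1]), array([48.8, 41.4]), 0.9)
```

Emit:
{"method": "step_arm", "body": {"targets": [[[0, -0.003, 0.036, 0], [0, -0.006, 0.074, 0], [0, -0.009, 0.112, 0], [0, -0.012, 0.15, 0], [0, -0.015, 0.188, 0]]]}}

```text
time: 27.2
tool_pos: [502.3, 26.3, 146.1]
tcp_rot: [1.594, 1.565, 0.034]
contact_force: [0.5, -0.9, -2.4]
grip_width: 63.9
```

Emit:
{"method": "step_arm", "body": {"targets": [[[0, -0.003, 0.038, 0], [0, -0.006, 0.076, 0], [0, -0.009, 0.114, 0], [0, -0.012, 0.152, 0], [0, -0.015, 0.19, 0]]]}}

```text
time: 27.62
tool_pos: [488.6, -165.5, 146.0]
tcp_rot: [1.654, 1.565, 0.094]
contact_force: [1.1, 0.5, -2.2]
grip_width: 63.6
```

Emit:
{"method": "step_arm", "body": {"targets": [[[0, -0.003, 0.038, 0], [0, -0.006, 0.076, 0], [0, -0.009, 0.114, 0], [0, -0.012, 0.152, 0], [0, -0.015, 0.19, 0]]]}}

```text
time: 28.03
tool_pos: [474.9, -357.2, 145.7]
tcp_rot: [1.791, 1.566, 0.231]
contact_force: [1.4, 0.0, -1.3]
grip_width: 64.1
```

Run:
```python
from h import *
plan(467.4,-453.6,70,-4.8)
c=cap('top'); print(*measures(c,64),sep='\n')
```

```text
t 28.0 tcp [ 474.9 -357.2  145.7] jaw ang 0.6 q [-0.78  0.54  1.44  0.    1.16 -0.79] w 64.1 F [ 1.4  0.  -1.3]
 -> shift [ 0.0756 -0.0089  0.0964] turn 5.4 | R cols x,y,z: [[0.005, 0.001, -1.0], [1.0, 0.011, 0.005], [0.011, -1.0, -0.001]]
(array([513.7, 423.7]), array([51.9, 47.1]), 88.3)
(array([513.7, 357.3]), array([50.4, 53.2]), 0.4)
(array([515.5, 283.7]), array([53.7, 52.9]), 0.3)
```

Emit:
{"method": "step_arm", "body": {"targets": [[[0, -0.003, 0.035, 1], [0.01, -0.006, 0.07, 3], [0.035, -0.009, 0.09, 5.4], [0.06, -0.009, 0.0964, 5.4], [0.075, -0.009, 0.0964, 5.4]]]}}

```text
time: 28.5
tool_pos: [464.7, -462.5, 67.9]
tcp_rot: [1.103, 1.566, -0.557]
contact_force: [-0.8, 0.5, -2.4]
grip_width: 64.1
```

Run:
```python
from h import *
plan(467.4,-453.6,30,-4.8)
c=cap('top'); print(*measures(c,64),sep='\n')
a=cv2.cvtColor(c['color'],cv2.COLOR_RGB2BGR)
cv2.imwrite('pics/t6.png',np.vstack([cv2.resize(a[190:275,140:300],None,fx=4,fy=4)[:, :640],cv2.resize(a[195:265,350:510],None,fx=4,fy=4)]))
```

```text
t 28.5 tcp [ 464.7 -462.5   67.9] jaw ang -5.1 q [-0.9   0.72  1.33  0.    1.09 -0.81] w 64.1 F [-0.8  0.5 -2.4]
 -> shift [ 0.0379  0.0018 -0.0092] turn -0.3 | R cols x,y,z: [[0.004, -0.002, -1.0], [0.996, -0.09, 0.004], [-0.09, -0.996, 0.002]]
(array([513.7, 423.7]), array([51.9, 47.1]), 88.3)
(array([514.6, 356. ]), array([57.1, 47.1]), 88.3)
(array([515.5, 283.7]), array([53.7, 52.9]), 0.3)
```

View pics/t6.png

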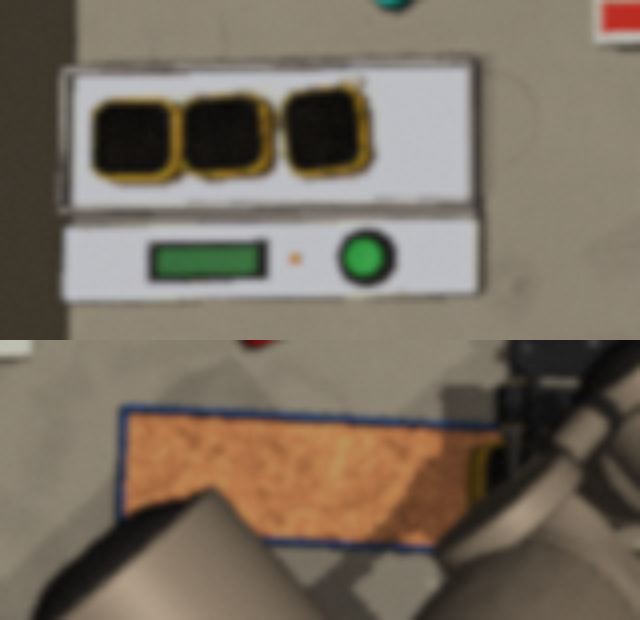

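The top half shows measure 3 knocked about 15 mm: it now sits at crop (135,140), against measure 4, and is still flat in the pan. The bottom half shows the held measure over the tray's right end at crop (485,465).

Emit:
{"method": "step_arm", "body": {"targets": [[[0.004, 0.002, -0.009, 0], [0.015, 0.002, -0.009, 0], [0.027, 0.002, -0.009, 0], [0.036, 0.002, -0.009, 0], [0.0385, 0.002, -0.009, 0]]]}}

```text
time: 28.97
tool_pos: [467.2, -450.8, 27.1]
tcp_rot: [2.853, 1.569, 1.195]
contact_force: [-4.1, 5.9, 17.5]
grip_width: 63.9
```

Emit:
{"method": "step_arm", "body": {"targets": [[[0, 0, 0, 0], [0, 0, 0, 0], [0, 0, 0, 0], [0, 0, 0, 0], [0, 0, 0, 0]]]}}

```text
time: 29.38
tool_pos: [467.4, -450.9, 27.2]
tcp_rot: [2.548, 1.569, 0.889]
contact_force: [0.2, -0.3, -1.1]
grip_width: 63.9
```

Run:
```python
from h import *
plan(467.4,-453.6,28.5,-4.8)
```

```text
t 29.4 tcp [ 467.4 -450.9   27.2] jaw ang -5.0 q [-0.89  0.76  1.38  0.    1.   -0.8 ] w 63.9 F [ 0.2 -0.3 -1.1]
 -> shift [-0.0013  0.0002  0.0027] turn -0.2 | R cols x,y,z: [[0.001, 0.002, -1.0], [0.996, -0.088, 0.001], [-0.088, -0.996, -0.002]]
```

Emit:
{"method": "step_arm", "body": {"targets": [[[-0.002, 0, 0.001, 0], [-0.002, 0, 0.003, 0], [-0.002, 0, 0.0035, 0], [-0.0005, 0, 0.0035, 0], [-0.0005, 0, 0.0035, 0]]]}}

```text
time: 29.8
tool_pos: [466.9, -454.4, 27.4]
tcp_rot: [2.746, 1.569, 1.087]
contact_force: [0.0, -0.3, -1.9]
grip_width: 64.2
```

Emit:
{"method": "step_arm", "body": {"targets": [[[0, 0, 0, 0], [0, 0, 0, 0], [0, 0, 0, 0], [0, 0, 0, 0], [-0.005, 0, 0, 0]]], "jaw": 0.13}}

```text
time: 30.22
tool_pos: [466.5, -453.9, 31.7]
tcp_rot: [-3.057, 1.568, 1.567]
contact_force: [-0.0, 0.3, 0.4]
grip_width: 79.7
```

Emit:
{"method": "step_arm", "body": {"targets": [[[-0.02, 0, 0, 0], [-0.05, 0, 0, 0], [-0.08, 0, -0.02, -1], [-0.11, 0, -0.05, -3], [-0.11, 0, -0.09, -5.5]]]}}

```text
time: 30.63
tool_pos: [476.5, -368.1, 148.7]
tcp_rot: [0.95, 1.56, -0.614]
contact_force: [2.3, 0.2, 0.3]
grip_width: 79.9
```

Run:
```python
from h import *
plan(514.5,283.7,140,0.5)
c=cap('top'); print(*measures(c,64),'tray',*measures(c,42),sep='\n')
```

```text
t 30.6 tcp [ 476.5 -368.1  148.7] jaw ang 0.4 q [-0.79  0.54  1.42  0.    1.16 -0.79] w 79.9 F [2.3 0.2 0.3]
 -> shift [ 0.005   0.0423 -0.6515] turn -0.1 | R cols x,y,z: [[0.009, -0.006, -1.0], [1.0, 0.007, 0.009], [0.007, -1.0, 0.006]]
(array([513.7, 423.7]), array([51.9, 47.1]), 88.3)
(array([513.8, 355.8]), array([50.4, 56. ]), 0.8)
(array([515. , 283.9]), array([54.3, 51.2]), 6.3)
tray
```

Emit:
{"method": "step_arm", "body": {"targets": [[[0, 0.002, -0.036, 0], [0, 0.004, -0.075, 0], [0, 0.007, -0.114, 0], [0, 0.01, -0.152, 0], [0, 0.012, -0.19, 0]]], "jaw": 0.1}}

```text
time: 31.1
tool_pos: [485.2, -166.1, 147.0]
tcp_rot: [2.207, 1.565, 0.65]
contact_force: [0.8, 0.9, 0.6]
grip_width: 82.6
```

Emit:
{"method": "step_arm", "body": {"targets": [[[0, 0.002, -0.038, 0], [0, 0.004, -0.076, 0], [0, 0.007, -0.114, 0], [0, 0.01, -0.152, 0], [0, 0.012, -0.19, 0]]]}}

```text
time: 31.52
tool_pos: [494.5, 25.9, 148.1]
tcp_rot: [2.138, 1.565, 0.581]
contact_force: [0.3, 0.3, 0.6]
grip_width: 82.4
```

Emit:
{"method": "step_arm", "body": {"targets": [[[0, 0.002, -0.038, 0], [0, 0.004, -0.076, 0], [0, 0.007, -0.114, 0], [0, 0.01, -0.152, 0], [0, 0.012, -0.19, 0]]]}}

```text
time: 31.93
tool_pos: [503.7, 218.0, 149.1]
tcp_rot: [2.103, 1.564, 0.546]
contact_force: [1.4, -0.7, -1.2]
grip_width: 82.5
```

Run:
```python
from h import *
plan(514.5,284.2,75,0.5)
c=cap('top'); print(*measures(c,64),'tray',*measures(c,42),sep='\n')
```

```text
t 31.9 tcp [503.7 218.  149.1] jaw ang 0.8 q [0.27 0.45 1.58 0.   1.1  0.25] w 82.5 F [ 1.4 -0.7 -1.2]
 -> shift [ 0.0744  0.0113 -0.0658] turn 0.3 | R cols x,y,z: [[0.006, 0.003, -1.0], [1.0, 0.014, 0.006], [0.014, -1.0, -0.003]]
(array([513.8, 431. ]), array([48.6, 35.4]), 1.2)
tray
(array([ 467.6, -455.1]), array([52.2, 55.1]), 85.5)
```

Emit:
{"method": "step_arm", "body": {"targets": [[[0.005, 0.008, -0.035, 0], [0.02, 0.011, -0.06, 0], [0.045, 0.011, -0.0655, 0], [0.065, 0.011, -0.0655, 0], [0.074, 0.011, -0.0655, 0]]]}}

```text
time: 32.4
tool_pos: [512.3, 290.3, 73.1]
tcp_rot: [2.708, 1.565, 1.156]
contact_force: [-0.2, -1.0, -1.0]
grip_width: 82.8
```

Run:
```python
from h import *
plan(514.5,284.2,51,0.5)
```

```text
t 32.4 tcp [512.3 290.3  73.1] jaw ang 1.0 q [0.38 0.61 1.54 0.01 0.99 0.36] w 82.8 F [-0.2 -1.  -1. ]
 -> shift [0.0221 0.0021 0.0063] turn 0.5 | R cols x,y,z: [[0.002, 0.006, -1.0], [1.0, 0.018, 0.003], [0.018, -1.0, -0.006]]
```

Emit:
{"method": "step_arm", "body": {"targets": [[[0.003, 0.002, 0.0063, 0], [0.01, 0.002, 0.0063, 0], [0.018, 0.002, 0.0063, 0], [0.0215, 0.002, 0.0063, 0], [0.0215, 0.002, 0.0063, 0]]]}}

```text
time: 32.82
tool_pos: [514.4, 283.7, 51.3]
tcp_rot: [2.781, 1.565, 1.228]
contact_force: [0.7, -0.1, -0.0]
grip_width: 82.6
```

Emit:
{"method": "step_arm", "body": {"targets": [[[0, 0, 0, 0], [0, 0, 0, 0], [0, 0, 0, 0], [0, 0, 0, 0], [0, 0, 0, 0]]], "jaw": 1}}

```text
time: 33.23
tool_pos: [514.7, 283.9, 51.8]
tcp_rot: [2.661, 1.564, 1.108]
contact_force: [0.1, 0.2, 2.4]
grip_width: 64.5
```

Emit:
{"method": "step_arm", "body": {"targets": [[[0, 0, 0, 0], [-0.01, 0, 0, 0], [-0.04, 0, 0, 0], [-0.07, 0, 0, 0], [-0.09, 0, 0, 0]]]}}

```text
time: 33.65
tool_pos: [514.9, 283.6, 144.6]
tcp_rot: [2.494, 1.563, 0.941]
contact_force: [1.5, -0.1, -2.7]
grip_width: 64.4
```

Run:
```python
from h import *
plan(473.2,-385.4,140,-4.8)
c=cap('top'); print(*measures(c,64),'tray',*measures(c,42),sep='\n')
```

```text
t 33.6 tcp [514.9 283.6 144.6] jaw ang 1.0 q [0.37 0.52 1.47 0.   1.14 0.35] w 64.4 F [ 1.5 -0.1 -2.7]
 -> shift [ 0.     -0.0536  0.6682] turn 5.8 | R cols x,y,z: [[0.005, 0.007, -1.0], [1.0, 0.018, 0.005], [0.018, -1.0, -0.006]]
(array([500.4, 423.1]), array([44.4, 20.5]), 88.3)
tray
(array([ 467.5, -455.1]), array([52.2, 55.4]), 85.5)
```

Emit:
{"method": "step_arm", "body": {"targets": [[[0, -0.003, 0.036, 0], [0, -0.006, 0.074, 0], [0, -0.009, 0.112, 0], [0, -0.012, 0.15, 0], [0, -0.015, 0.188, 0]]]}}

```text
time: 34.12
tool_pos: [504.2, 94.7, 146.5]
tcp_rot: [2.265, 1.557, 0.713]
contact_force: [1.7, 0.1, -2.6]
grip_width: 64.4
```

Emit:
{"method": "step_arm", "body": {"targets": [[[0, -0.003, 0.038, 0], [0, -0.006, 0.076, 0], [0, -0.009, 0.114, 0], [0, -0.012, 0.152, 0], [0, -0.015, 0.19, 0]]]}}

```text
time: 34.53
tool_pos: [491.9, -97.2, 144.6]
tcp_rot: [2.304, 1.557, 0.752]
contact_force: [0.8, 0.6, -2.7]
grip_width: 64.3
```

Emit:
{"method": "step_arm", "body": {"targets": [[[0, -0.003, 0.038, 1], [0, -0.006, 0.076, 2], [0, -0.009, 0.114, 3.5], [0, -0.012, 0.152, 5], [0, -0.015, 0.19, 5.8]]]}}

```text
time: 34.95
tool_pos: [479.7, -289.0, 142.6]
tcp_rot: [2.464, 1.557, 0.809]
contact_force: [0.4, 0.5, -3.4]
grip_width: 64.6
```

Run:
```python
from h import *
plan(473.2,-385.4,60,-4.8)
c=cap('top'); print(*measures(c,64),'tray',*measures(c,42),sep='\n')
```

```text
t 35.0 tcp [ 479.7 -289.   142.6] jaw ang -4.8 q [-0.69  0.48  1.55  0.02  1.11 -0.61] w 64.6 F [ 0.4  0.5 -3.4]
 -> shift [0.0816 0.001  0.0974] turn -0.0 | R cols x,y,z: [[0.009, 0.01, -1.0], [0.996, -0.084, 0.008], [-0.084, -0.996, -0.011]]
(array([513.7, 423.7]), array([51.9, 47.1]), 88.3)
(array([513.8, 355.8]), array([50.4, 56. ]), 0.8)
tray
```

Emit:
{"method": "step_arm", "body": {"targets": [[[0, 0, 0.035, 0], [0.01, 0, 0.07, 0], [0.035, 0.001, 0.092, 0], [0.065, 0.001, 0.096, 0], [0.08, 0.001, 0.096, 0]]]}}

```text
time: 35.42
tool_pos: [471.1, -392.3, 58.5]
tcp_rot: [2.397, 1.56, 0.736]
contact_force: [-1.7, 0.8, -2.3]
grip_width: 64.5
```

Run:
```python
from h import *
plan(473.2,-385.4,31.5,-4.8)
c=cap('top'); print(*measures(c,42),sep='\n')
```

```text
t 35.4 tcp [ 471.1 -392.3   58.5] jaw ang -5.2 q [-0.82  0.67  1.47  0.01  1.   -0.74] w 64.5 F [-1.7  0.8 -2.3]
 -> shift [ 0.0271  0.0013 -0.0069] turn -0.4 | R cols x,y,z: [[0.008, 0.007, -1.0], [0.996, -0.09, 0.007], [-0.09, -0.996, -0.008]]
```

Emit:
{"method": "step_arm", "body": {"targets": [[[0, 0.001, -0.005, 0], [0.007, 0.001, -0.007, 0], [0.017, 0.001, -0.007, 0], [0.025, 0.001, -0.007, 0], [0.0275, 0.001, -0.007, 0]]]}}

```text
time: 35.88
tool_pos: [472.4, -382.5, 29.5]
tcp_rot: [2.808, 1.559, 1.149]
contact_force: [-3.2, 6.2, 20.9]
grip_width: 64.2
```

Emit:
{"method": "step_arm", "body": {"targets": [[[0, 0, 0, 0], [0, 0, 0, 0], [0, 0, 0, 0], [0, 0, 0, 0], [-0.005, 0, 0, 0]]], "jaw": 0.13}}

```text
time: 36.3
tool_pos: [472.0, -382.2, 34.0]
tcp_rot: [2.91, 1.559, 1.251]
contact_force: [-0.5, 0.1, -0.5]
grip_width: 79.4
```

Emit:
{"method": "step_arm", "body": {"targets": [[[-0.02, 0, 0, 0], [-0.05, 0, 0, 0], [-0.08, 0, -0.02, -1], [-0.11, 0, -0.05, -3], [-0.11, 0, -0.09, -5.5]]]}}

```text
time: 36.72
tool_pos: [481.8, -297.0, 151.2]
tcp_rot: [1.84, 1.557, 0.275]
contact_force: [1.8, -0.8, 0.4]
grip_width: 79.5
```

Run:
```python
from h import *
plan(514,356,140,0.5)
```

```text
t 36.7 tcp [ 481.8 -297.   151.2] jaw ang 0.3 q [-0.69  0.48  1.53  0.01  1.13 -0.71] w 79.5 F [ 1.8 -0.8  0.4]
 -> shift [ 0.014   0.036  -0.6528] turn -0.2 | R cols x,y,z: [[0.013, 0.004, -1.0], [1.0, 0.006, 0.013], [0.006, -1.0, -0.004]]
```

Emit:
{"method": "step_arm", "body": {"targets": [[[0, 0.002, -0.036, 0], [0, 0.004, -0.075, 0], [0, 0.006, -0.114, 0], [0, 0.008, -0.152, 0], [0, 0.01, -0.19, 0]]], "jaw": 0.1}}

```text
time: 37.13
tool_pos: [490.6, -105.3, 152.7]
tcp_rot: [1.796, 1.557, 0.231]
contact_force: [0.1, 0.4, 0.8]
grip_width: 82.6
```

Emit:
{"method": "step_arm", "body": {"targets": [[[0, 0.002, -0.038, 0], [0, 0.004, -0.076, 0], [0, 0.006, -0.114, 0], [0, 0.008, -0.152, 0], [0, 0.01, -0.19, 0]]]}}

```text
time: 37.55
tool_pos: [499.4, 86.6, 154.1]
tcp_rot: [1.779, 1.555, 0.213]
contact_force: [1.6, -0.8, 0.5]
grip_width: 82.9
```

Emit:
{"method": "step_arm", "body": {"targets": [[[0, 0.002, -0.038, 0], [0, 0.004, -0.076, 0], [0, 0.006, -0.114, 0], [0, 0.008, -0.152, 0], [0, 0.01, -0.19, 0]]]}}

```text
time: 37.97
tool_pos: [508.1, 278.6, 155.4]
tcp_rot: [1.783, 1.555, 0.218]
contact_force: [1.1, 0.7, -0.1]
grip_width: 82.7
```

Run:
```python
from h import *
plan(514,355,75,0.5)
c=cap('top'); print(*measures(c,64),'tray',*measures(c,42),sep='\n')
```

```text
t 38.0 tcp [508.1 278.6 155.4] jaw ang 0.3 q [ 0.37  0.49  1.49 -0.    1.14  0.37] w 82.7 F [ 1.1  0.7 -0.1]
 -> shift [ 0.0807  0.0051 -0.0761] turn -0.2 | R cols x,y,z: [[0.016, 0.003, -1.0], [1.0, 0.006, 0.016], [0.006, -1.0, -0.003]]
tray
(array([ 467.5, -455.1]), array([52.2, 55.4]), 85.5)
(array([ 474.2, -382.7]), array([52.9, 52.9]), 88.3)
```

Emit:
{"method": "step_arm", "body": {"targets": [[[0.003, 0.005, -0.035, 0], [0.02, 0.005, -0.063, 0], [0.045, 0.006, -0.072, 0], [0.07, 0.006, -0.072, 0], [0.079, 0.006, -0.072, 0]]]}}

```text
time: 38.43
tool_pos: [512.8, 357.5, 73.7]
tcp_rot: [1.967, 1.557, 0.406]
contact_force: [-0.4, -0.6, 0.2]
grip_width: 82.5
```

Run:
```python
from h import *
plan(514,355,51,0.5)
```

```text
t 38.4 tcp [512.8 357.5  73.7] jaw ang 0.6 q [ 0.49  0.66  1.43 -0.    1.03  0.48] w 82.5 F [-0.4 -0.6  0.2]
 -> shift [0.0227 0.0009 0.0026] turn 0.1 | R cols x,y,z: [[0.012, 0.005, -1.0], [1.0, 0.01, 0.012], [0.01, -1.0, -0.005]]
```

Emit:
{"method": "step_arm", "body": {"targets": [[[0.003, 0.001, 0.0026, 0], [0.01, 0.001, 0.0026, 0], [0.018, 0.001, 0.0026, 0], [0.022, 0.001, 0.0026, 0], [0.022, 0.001, 0.0026, 0]]]}}

```text
time: 38.85
tool_pos: [514.1, 354.5, 51.5]
tcp_rot: [1.965, 1.558, 0.404]
contact_force: [0.4, -0.5, 0.7]
grip_width: 82.4
```

Emit:
{"method": "step_arm", "body": {"targets": [[[0, 0, 0, 0], [0, 0, 0, 0], [0, 0, 0, 0], [0, 0, 0, 0], [0, 0, 0, 0]]], "jaw": 1}}

```text
time: 39.27
tool_pos: [514.3, 354.6, 52.1]
tcp_rot: [1.968, 1.557, 0.406]
contact_force: [-0.5, -0.6, 2.6]
grip_width: 60.8
```

Emit:
{"method": "step_arm", "body": {"targets": [[[0, 0, 0, 0], [-0.01, 0, 0, 0], [-0.04, 0, 0, 0], [-0.07, 0, 0, 0], [-0.09, 0, 0, 0]]]}}

```text
time: 39.68
tool_pos: [513.7, 354.5, 145.1]
tcp_rot: [1.982, 1.555, 0.421]
contact_force: [-0.1, 0.3, -2.1]
grip_width: 61.2
```

Run:
```python
from h import *
plan(481.2,-313.9,140,-4.8)
```

```text
t 39.7 tcp [513.7 354.5 145.1] jaw ang 0.5 q [ 0.48  0.58  1.36 -0.    1.18  0.47] w 61.2 F [-0.1  0.3 -2.1]
 -> shift [ 2.000e-04 -3.890e-02  6.681e-01] turn 5.3 | R cols x,y,z: [[0.015, 0.007, -1.0], [1.0, 0.01, 0.015], [0.01, -1.0, -0.006]]
```

Emit:
{"method": "step_arm", "body": {"targets": [[[0, -0.002, 0.036, 0], [0, -0.004, 0.074, 0], [0, -0.006, 0.112, 0], [0, -0.008, 0.15, 0], [0, -0.01, 0.188, 0]]]}}

```text
time: 40.1
tool_pos: [504.9, 164.9, 144.3]
tcp_rot: [1.971, 1.554, 0.411]
contact_force: [0.9, -0.2, -1.6]
grip_width: 61.2
```

Emit:
{"method": "step_arm", "body": {"targets": [[[0, -0.002, 0.038, 0], [0, -0.004, 0.076, 0], [0, -0.006, 0.114, 0], [0, -0.008, 0.152, 0], [0, -0.01, 0.19, 0]]]}}

```text
time: 40.52
tool_pos: [496.5, -26.9, 143.6]
tcp_rot: [1.952, 1.554, 0.392]
contact_force: [1.0, 0.2, -1.3]
grip_width: 61.1
```

Emit:
{"method": "step_arm", "body": {"targets": [[[0, -0.002, 0.038, 1], [0, -0.004, 0.076, 2], [0, -0.006, 0.114, 3.5], [0, -0.008, 0.152, 5], [0, -0.01, 0.19, 5.3]]]}}

```text
time: 40.93
tool_pos: [488.0, -218.8, 142.8]
tcp_rot: [2.032, 1.553, 0.378]
contact_force: [1.0, 0.9, -1.9]
grip_width: 61.4
```

Run:
```python
from h import *
plan(481.2,-313.9,60,-4.8)
c=cap('top'); print(*measures(c,64),'tray',*measures(c,42),sep='\n')
```

```text
t 40.9 tcp [ 488.  -218.8  142.8] jaw ang -4.8 q [-0.57  0.44  1.63  0.02  1.07 -0.5 ] w 61.4 F [ 1.   0.9 -1.9]
 -> shift [ 0.0821 -0.0001  0.096 ] turn 0.0 | R cols x,y,z: [[0.016, 0.006, -1.0], [0.996, -0.083, 0.016], [-0.083, -0.996, -0.008]]
(array([513.6, 423.7]), array([48.6, 50.3]), 0.9)
tray
(array([ 461.3, -397.7]), array([24.8, 48.9]), 51.1)
(array([ 467.5, -455.1]), array([52.2, 55.4]), 85.5)
```

Emit:
{"method": "step_arm", "body": {"targets": [[[0, 0, 0.035, 0], [0.01, 0, 0.068, 0], [0.035, 0, 0.088, 0], [0.06, 0, 0.091, 0], [0.075, 0, 0.091, 0]]]}}

```text
time: 41.4
tool_pos: [480.6, -317.6, 65.7]
tcp_rot: [1.799, 1.555, 0.14]
contact_force: [-1.1, 0.8, -2.4]
grip_width: 60.8
```

Run:
```python
from h import *
plan(481.2,-313.9,31,-4.8)
c=cap('top'); print(*measures(c,42),sep='\n')
cv2.imwrite('pics/t7.png',cv2.resize(cv2.cvtColor(c['color'],cv2.COLOR_RGB2BGR)[195:265,350:510],None,fx=4,fy=4))
```

```text
t 41.4 tcp [ 480.6 -317.6   65.7] jaw ang -5.1 q [-0.72  0.6   1.59  0.02  0.94 -0.64] w 60.8 F [-1.1  0.8 -2.4]
 -> shift [ 0.0347 -0.0003 -0.0036] turn -0.3 | R cols x,y,z: [[0.016, 0.002, -1.0], [0.996, -0.088, 0.016], [-0.088, -0.996, -0.004]]
```

View pics/t7.png

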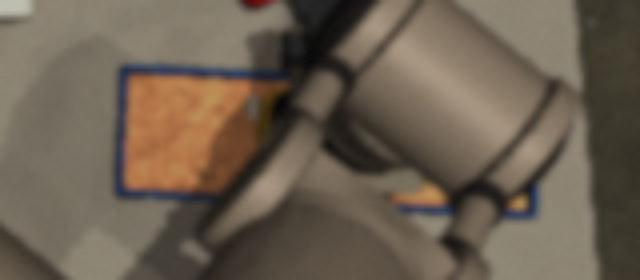

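The held measure's hook points towards +y, at crop (253,108), and sticks out about 10 mm. I'll turn the last measure around so the two hooks interleave.

Emit:
{"method": "step_arm", "body": {"targets": [[[0.005, 0, -0.001, 0], [0.015, 0, -0.001, 0], [0.026, 0, -0.001, 0], [0.0335, 0, -0.001, 0], [0.0345, 0, -0.001, 0]]]}}

```text
time: 41.87
tool_pos: [480.5, -314.3, 28.9]
tcp_rot: [2.037, 1.557, 0.379]
contact_force: [-3.1, 1.6, 6.5]
grip_width: 61.0
```

Run:
```python
from h import *
plan(481.2,-314.4,30.5,-4.8)
```

```text
t 41.9 tcp [ 480.5 -314.3   28.9] jaw ang -5.0 q [-0.72  0.65  1.62  0.02  0.87 -0.64] w 61.0 F [-3.1  1.6  6.5]
 -> shift [-0.0016  0.0007  0.0001] turn -0.2 | R cols x,y,z: [[0.013, 0.005, -1.0], [0.996, -0.087, 0.012], [-0.087, -0.996, -0.006]]
```

Right on target; release.

Emit:
{"method": "step_arm", "body": {"targets": [[[0, 0, 0, 0], [0, 0, 0, 0], [0, 0, 0, 0], [0, 0, 0, 0], [-0.005, 0, 0, 0]]], "jaw": 0.15}}

```text
time: 42.28
tool_pos: [480.1, -313.9, 33.4]
tcp_rot: [2.129, 1.557, 0.471]
contact_force: [-0.5, 0.4, -0.3]
grip_width: 78.2
```

Emit:
{"method": "step_arm", "body": {"targets": [[[-0.02, 0, 0, 0], [-0.05, 0, 0, 0], [-0.08, 0, -0.02, -1], [-0.11, 0, -0.05, -3], [-0.11, 0, -0.09, -5.5]]]}}

```text
time: 42.7
tool_pos: [489.2, -227.7, 150.1]
tcp_rot: [1.523, 1.549, -0.04]
contact_force: [2.5, 0.0, 1.1]
grip_width: 77.7
```

Emit:
{"method": "step_arm", "body": {"targets": [[[0, 0.002, -0.036, 0], [0, 0.004, -0.075, 0], [0, 0.006, -0.114, 0], [0, 0.008, -0.152, 0], [0, 0.01, -0.19, 0]]], "jaw": 0.1}}

```text
time: 43.12
tool_pos: [497.6, -35.9, 150.8]
tcp_rot: [1.517, 1.548, -0.046]
contact_force: [0.3, -0.9, 0.5]
grip_width: 82.7
```

Emit:
{"method": "step_arm", "body": {"targets": [[[0, 0.002, -0.038, 0], [0, 0.004, -0.076, 0], [0, 0.006, -0.114, 0], [0, 0.008, -0.152, 0], [0, 0.01, -0.19, 0]]]}}

```text
time: 43.53
tool_pos: [506.0, 156.1, 151.5]
tcp_rot: [1.523, 1.547, -0.04]
contact_force: [1.4, 0.3, 0.9]
grip_width: 82.9
```

Run:
```python
from h import *
plan(513.5,424,140,0.5)
c=cap('top'); print(*measures(c,64),'tray',*measures(c,42),sep='\n')
```

```text
t 43.5 tcp [506.  156.1 151.5] jaw ang 0.4 q [ 0.16  0.41  1.64 -0.01  1.06  0.15] w 82.9 F [1.4 0.3 0.9]
 -> shift [ 0.0114  0.0092 -0.2678] turn -0.1 | R cols x,y,z: [[0.024, -0.001, -1.0], [1.0, 0.007, 0.024], [0.007, -1.0, 0.001]]
(array([513.7, 423.7]), array([51.9, 47.1]), 88.3)
tray
(array([ 466.6, -455.2]), array([52.3, 53.7]), 85.8)
(array([ 474.2, -382.7]), array([52.7, 52.9]), 88.3)
(array([ 481.1, -311.8]), array([55.5, 50.3]), 86.7)
```

Emit:
{"method": "step_arm", "body": {"targets": [[[0, 0.002, -0.037, 0], [0, 0.004, -0.075, 0], [0, 0.006, -0.113, 0], [0, 0.007, -0.15, 0], [0.001, 0.007, -0.185, 0]]]}}

```text
time: 44.0
tool_pos: [511.1, 349.2, 152.0]
tcp_rot: [1.693, 1.545, 0.133]
contact_force: [0.8, 0.6, 0.4]
grip_width: 82.3
```

Emit:
{"method": "step_arm", "body": {"targets": [[[0.01, 0.002, -0.035, 0], [0.03, 0.002, -0.065, 0], [0.055, 0.002, -0.073, 0], [0.07, 0.002, -0.073, 0], [0.075, 0.002, -0.073, 0]]]}}

```text
time: 44.42
tool_pos: [512.5, 422.2, 74.1]
tcp_rot: [1.583, 1.55, 0.025]
contact_force: [-0.6, -0.8, -0.6]
grip_width: 82.3
```

Run:
```python
from h import *
plan(513.5,423.5,51,0.5)
```

```text
t 44.4 tcp [512.5 422.2  74.1] jaw ang 0.7 q [ 0.58  0.72  1.31 -0.01  1.09  0.57] w 82.3 F [-0.6 -0.8 -0.6]
 -> shift [ 0.0231  0.0005 -0.0013] turn 0.2 | R cols x,y,z: [[0.021, 0.001, -1.0], [1.0, 0.012, 0.021], [0.012, -1.0, -0.0]]
```

Emit:
{"method": "step_arm", "body": {"targets": [[[0.003, 0, -0.001, 0], [0.01, 0, -0.001, 0], [0.018, 0, -0.001, 0], [0.0225, 0, -0.001, 0], [0.0225, 0, -0.001, 0]]]}}

```text
time: 44.83
tool_pos: [512.8, 422.5, 50.9]
tcp_rot: [1.551, 1.551, -0.008]
contact_force: [0.3, -0.2, -0.9]
grip_width: 82.6
```

Emit:
{"method": "step_arm", "body": {"targets": [[[0, 0, 0, 0], [0, 0, 0, 0], [0, 0, 0, 0], [0, 0, 0, 0], [0, 0, 0, 0]]], "jaw": 1}}

```text
time: 45.25
tool_pos: [513.0, 422.7, 51.4]
tcp_rot: [1.567, 1.55, 0.008]
contact_force: [-0.3, 0.5, 1.9]
grip_width: 61.1
```

Emit:
{"method": "step_arm", "body": {"targets": [[[0, 0, 0, 0], [-0.01, 0, 0, 0], [-0.04, 0, 0, 0], [-0.07, 0, 0, 0], [-0.1, 0, 0, 0]]]}}

```text
time: 45.67
tool_pos: [510.5, 422.5, 152.7]
tcp_rot: [1.54, 1.551, -0.019]
contact_force: [0.8, -0.3, -1.7]
grip_width: 60.8
```

Emit:
{"method": "step_arm", "body": {"targets": [[[0, -0.001, 0.026, 7], [0, -0.002, 0.052, 14], [0, -0.004, 0.079, 21], [0, -0.005, 0.105, 28], [0, -0.006, 0.131, 35]]]}}

```text
time: 46.08
tool_pos: [505.7, 290.3, 153.3]
tcp_rot: [2.162, 1.551, -0.013]
contact_force: [0.5, -0.2, -1.1]
grip_width: 60.9
```

Emit:
{"method": "step_arm", "body": {"targets": [[[0, 0.014, 0.022, 7], [0, 0.028, 0.044, 14], [0, 0.042, 0.066, 21], [0, 0.056, 0.088, 28], [0, 0.07, 0.111, 35]]]}}

```text
time: 46.5
tool_pos: [500.0, 158.1, 153.9]
tcp_rot: [2.786, 1.55, -0.007]
contact_force: [0.1, 1.1, -2.3]
grip_width: 60.9
```

Run:
```python
from h import *
plan(488,-233.6,150,-4.8)
```

```text
t 46.5 tcp [500.  158.1 153.9] jaw ang -70.0 q [ 0.16  0.4   1.65 -0.    1.07  1.39] w 60.9 F [ 0.1  1.1 -2.3]
 -> shift [0.0037 0.3639 0.1453] turn -65.2 | R cols x,y,z: [[0.021, -0.0, -1.0], [0.342, -0.94, 0.007], [-0.939, -0.342, -0.019]]
```

Emit:
{"method": "step_arm", "body": {"targets": [[[0, 0.024, 0.01, 7], [0, 0.048, 0.02, 14], [0, 0.073, 0.03, 21], [0, 0.097, 0.04, 28], [0, 0.121, 0.05, 35]]]}}

```text
time: 46.92
tool_pos: [494.2, 26.0, 154.5]
tcp_rot: [-2.885, 1.549, -0.011]
contact_force: [0.9, -0.4, -1.8]
grip_width: 60.6
```

Emit:
{"method": "step_arm", "body": {"targets": [[[0, 0.026, -0.006, 7], [0, 0.051, -0.011, 14], [0, 0.077, -0.017, 21], [0, 0.102, -0.022, 28], [0, 0.128, -0.028, 35]]]}}

```text
time: 47.33
tool_pos: [487.0, -105.9, 155.0]
tcp_rot: [-2.272, 1.549, -0.015]
contact_force: [0.3, -0.3, -2.6]
grip_width: 60.7
```

Emit:
{"method": "step_arm", "body": {"targets": [[[0, 0.02, -0.02, 7], [0, 0.038, -0.042, 14], [0, 0.056, -0.062, 21], [0, 0.074, -0.08, 28], [0, 0.086, -0.093, 35]]]}}

```text
time: 47.75
tool_pos: [479.1, -234.7, 155.6]
tcp_rot: [-1.696, 1.548, -0.057]
contact_force: [-0.2, 0.2, -1.9]
grip_width: 60.7
```

Emit:
{"method": "step_arm", "body": {"targets": [[[0, 0, 0, 5], [0.01, 0, 0, 9.8], [0.03, 0, 0, 9.8], [0.045, 0, 0, 9.8], [0.05, 0, 0, 9.8]]]}}

```text
time: 48.17
tool_pos: [479.2, -234.1, 104.0]
tcp_rot: [-1.436, 1.551, 0.032]
contact_force: [-0.5, 0.5, -1.7]
grip_width: 60.5
```

Run:
```python
from h import *
plan(488,-233.6,60,-4.8)
c=cap('side'); cv2.imwrite('pics/s8.png',cv2.resize(cv2.cvtColor(c['color'],cv2.COLOR_RGB2BGR)[200:350,220:400],None,fx=3.5,fy=3.5))
print(*measures(c,42),sep='\n')
```

```text
t 48.2 tcp [ 479.2 -234.1  104. ] jaw ang 174.1 q [-0.61  0.48  1.68  0.01  0.96  2.63] w 60.5 F [-0.5  0.5 -1.7]
 -> shift [ 0.0442 -0.0079  0.0013] turn -1.1 | R cols x,y,z: [[0.02, 0.001, -1.0], [-0.995, 0.103, -0.02], [0.103, 0.995, 0.003]]
(array([ 466. , -454.6]), array([53. , 56.5]), 88.4)
(array([ 471.8, -383.8]), array([51.8, 56.8]), 88.5)
(array([ 481. , -312.7]), array([57.1, 51.1]), 89.1)
(array([757.3, -17.1]), array([15.1, 99.1]), 88.7)
```

View pics/s8.png

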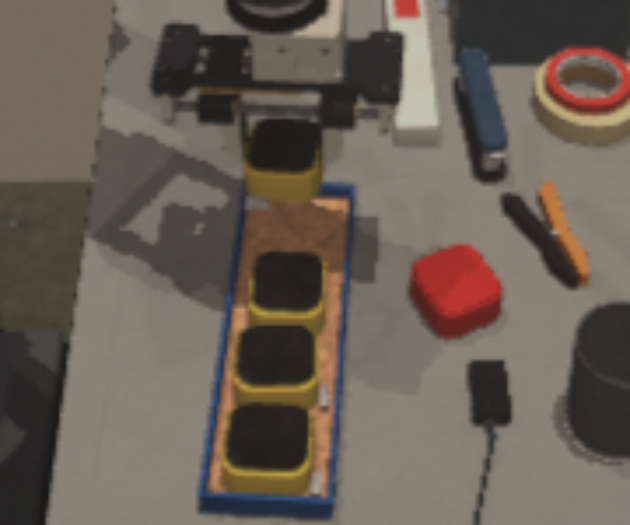

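Three measures lie flat in the tray, with tops at crop (288,283), (276,355) and (268,436). The last one is held above the free end, its hook at crop (255,203).

Emit:
{"method": "step_arm", "body": {"targets": [[[0.005, -0.006, 0.001, -1], [0.02, -0.008, 0.001, -1], [0.035, -0.008, 0.001, -1], [0.044, -0.008, 0.001, -1], [0.044, -0.008, 0.001, -1]]]}}

```text
time: 48.63
tool_pos: [487.8, -233.3, 59.0]
tcp_rot: [-1.361, 1.553, 0.125]
contact_force: [-0.5, -0.4, -2.3]
grip_width: 60.9
```

Run:
```python
from h import *
plan(488,-233.6,30.5,-4.8)
```

```text
t 48.6 tcp [ 487.8 -233.3   59. ] jaw ang 175.2 q [-0.59  0.55  1.7   0.02  0.87  2.62] w 60.9 F [-0.5 -0.4 -2.3]
 -> shift [ 0.0285  0.0002 -0.0004] turn -0.0 | R cols x,y,z: [[0.017, 0.002, -1.0], [-0.996, 0.084, -0.017], [0.084, 0.996, 0.004]]
```

Emit:
{"method": "step_arm", "body": {"targets": [[[0.005, 0, 0, 0], [0.015, 0, 0, 0], [0.024, 0, 0, 0], [0.028, 0, 0, 0], [0.028, 0, 0, 0]]]}}

```text
time: 49.05
tool_pos: [488.1, -233.1, 30.3]
tcp_rot: [-1.326, 1.554, 0.16]
contact_force: [0.3, -0.4, -1.6]
grip_width: 60.6
```

Emit:
{"method": "step_arm", "body": {"targets": [[[0, 0, 0, 0], [0, 0, 0, 0], [0, 0, 0, 0], [0, 0, 0, 0], [-0.005, 0, 0, 0]]], "jaw": 0.15}}

```text
time: 49.47
tool_pos: [487.6, -232.9, 34.9]
tcp_rot: [-1.275, 1.555, 0.212]
contact_force: [-1.3, 0.2, -0.2]
grip_width: 78.2
```

Emit:
{"method": "step_arm", "body": {"targets": [[[-0.02, 0, 0, 0], [-0.05, 0, 0, 0], [-0.09, 0, 0.02, 0], [-0.12, 0, 0.05, 0], [-0.12, 0, 0.09, 0]]]}}

```text
time: 49.88
tool_pos: [496.2, -147.0, 161.5]
tcp_rot: [-1.571, 1.544, -0.088]
contact_force: [2.0, -0.6, 0.4]
grip_width: 77.9
```

Emit:
{"method": "step_arm", "body": {"targets": [[[0, 0, 0.035, 0], [0, 0, 0.07, 0], [0, 0, 0.105, 0], [0, 0, 0.13, 0], [0, 0, 0.13, 0]]]}}

```text
time: 50.3
tool_pos: [507.5, -13.4, 162.3]
tcp_rot: [-1.524, 1.544, -0.036]
contact_force: [0.3, 0.0, 0.2]
grip_width: 78.3
```

Run:
```python
from h import *
plan(488,0,150)
c=cap('top');s=cap('side'); print(*measures(c,42),'s',*measures(s,42),sep='\n')
a=cv2.resize(cv2.cvtColor(c['color'],cv2.COLOR_RGB2BGR)[195:265,360:500],None,fx=4.5,fy=4.5)
b=cv2.resize(cv2.cvtColor(s['color'],cv2.COLOR_RGB2BGR)[235:350,250:390],None,fx=4.5/2,fy=4.5/2)
cv2.imwrite('pics/f.png',np.vstack([a,np.pad(b,((0,0),(0,a.shape[1]-b.shape[1]),(0,0)))]))
```

```text
t 50.3 tcp [507.5 -13.4 162.3] jaw ang 175.2 q [-0.18  0.36  1.69  0.    1.06  3.04] w 78.3 F [0.3 0.  0.2]
 -> shift [0.0117 0.0209 0.0117] turn 0 | R cols x,y,z: [[0.027, -0.001, -1.0], [-0.996, 0.084, -0.027], [0.084, 0.996, 0.001]]
(array([ 467.5, -455.1]), array([52.2, 55.4]), 85.5)
(array([ 474.2, -382.7]), array([52.9, 52.9]), 88.3)
(array([ 481.1, -311.8]), array([55.5, 50.3]), 86.7)
(array([ 489.3, -231.7]), array([52.8, 50.2]), 86.8)
s
(array([ 466. , -454.6]), array([53. , 56.5]), 88.4)
(array([ 716.6, -449.9]), array([20.7, 58.8]), 68.3)
(array([ 739.6, -391.9]), array([23.4, 59.8]), 71.1)
(array([ 471.8, -383.8]), array([51.8, 56.8]), 88.5)
(array([ 481. , -312.7]), array([57.1, 51. ]), 89.1)
(array([ 488.6, -230.8]), array([55. , 50.4]), 88.6)
(array([721.9, -20.5]), array([168.6,  19.2]), 0.7)
```

View pics/f.png

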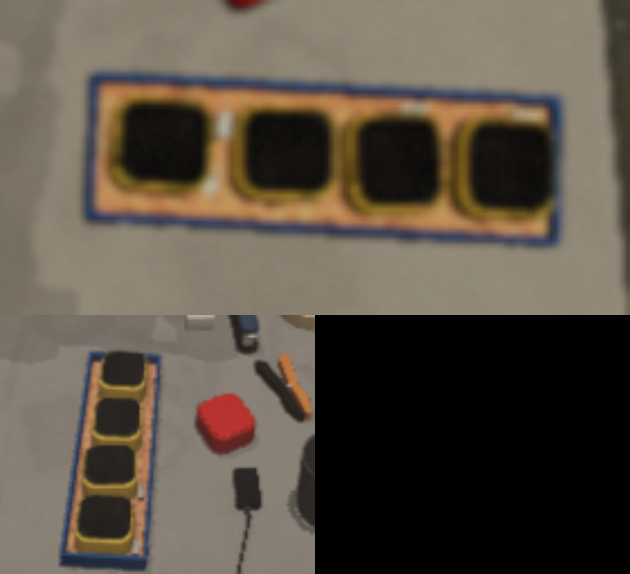

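All four measures sit flat inside the blue lip, with tops at (162,143), (290,152), (393,162) and (507,167) in the upper half. Neighbouring hooks interleave at (217,150). Hand in.

Run:
```python
from h import *
P=cloud(cap('top'))
for x,y in((467.5,-455),(474,-383),(481,-312),(489,-232)):
    m=(abs(P[...,0]-x)<22)&(abs(P[...,1]-y)<22)&(P[...,2]>30); q=P[m]; A=np.c_[q[:,:2]-[x,y],np.ones(len(q))]
    print(len(q),np.linalg.lstsq(A,q[:,2],rcond=None)[0].round(3))
print(bot.close_job())
```

```text
234 [ 3.4000e-02 -1.8000e-02  4.3563e+01]
230 [ 7.0000e-03 -1.5000e-02  4.3491e+01]
225 [9.0000e-03 6.0000e-03 4.3483e+01]
225 [-1.300e-02  6.000e-03  4.391e+01]
the job is handed in; nothing more can be done
None
```

All four tape measures were on the desk. I set them together flat on the scale's pan, pressed the record key, moved all four to the blue tray, and handed the job in at about 50 s.

- **Record key:** it went down to z ≈ 47.9 mm at about 21 N, which is full travel. Afterwards its top read 53.5 mm, so it came back up.
- **Final tray check:** both cameras show four measures inside the lip. Their tops are at about 43.5 mm (42 mm expected), and each is within about 2° of level, so they are lying flat.
- **Spacing:** the measure at the far right end has only about 5 mm to the tray's end lip.
- **Knock during the run:** one measure was pushed about 15 mm along the pan, after the key press. It stayed flat on the pan, and I measured it again before picking it up.
- **Disagreements:** TCP and camera positions differed by up to about 3 mm, and up to about 7 mm for a measure partly hidden behind the arm. The tool had also drifted about 1.5° out of plumb by the end.
- **Left alone:** no move was made towards the stapler, the clamp or the look-alikes. I did not measure their positions again at the end.

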